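# Load the curing rack and close it

### The job

Load the white curing rack for the oven: put every potted unit still sitting in the steel mould and every wound transformer left in the sloped blue bin into the rack, one to a compartment, each lying flat on the compartment floor. When all are in, lay the aluminium cover plate between the rack's corner guides with its long side along the rack's, and press it down, against its stiff rails, until it is fully home and level. Leave the jars, tape, cup, spool and screwdriver standing about where they are.

Things in the scene. Friction and masses are not known exactly. Their poses are not given: they have to be found in the camera images.
- rack: Fixed white curing rack. Origin under its centre, on the table; z up, x short side, y long side. Floor 4 mm thick, 144 x 250 mm. Six open compartments, centres at x = -35, +35 and y = -58, 0, +58 mm, each 66 (x) by 54 mm (y) inside; their walls, 4 mm thick, rise only 14 mm above the floor (18 mm above the table).
- seat (a point): Centre of the cover's final seat: 44 mm above the rack's origin, axes as the rack's; home, the cover's origin is here. Four L-shaped aluminium corner guides, tops 64 mm above the table, leave 148 (x) by 224 mm (y) between them. Two steel rails along x, 18 mm wide, at y = -101 and +101 mm carry the cover: tops 52 mm above the table at the start, 44 mm when home.
- rails (a joint): How far the two cover rails (one stiff sliding frame, always level) are pressed down, in m: 0 = up (start), 0.008 = fully home. Stiff friction: about 9 N downward in all, cover's weight included, moves them; the cover's weight alone does not. They stay where they are pushed.
- cover: Loose aluminium cover plate, 144 (x) x 216 (y) x 5 mm, about 220 g. Origin: centre of its underside, z up. A black handle bar on top at its centre, 12 mm (x) wide, 60 mm long (y), from 5 to 35 mm above the underside. Starts flat on the table beside the rack, handle up. Either way round fits.
- bin: Fixed blue bin sloping 0.26 rad (15 degrees) up towards its +x; its frame is tilted with it. Origin under the centre of the sloping floor, z square to the slope. Floor 4 mm thick; 2 x 2 cells, centres at x = -37, +37 and y = -33, +33 mm, each 70 x 62 mm inside; walls 4 mm thick, 12 mm above the floor. On one side of the rack, the cover on the other; which varies.
- mould: Fixed open steel mould, 66 (x) x 126 (y) x 22 mm high. Origin: centre of its underside, z up. Two cavities, 43 x 37 mm and 16 mm deep, open upwards, centres at y = -32 and +32 mm.
- coil1: Wound transformer: black flanges, dark ferrite ends, yellow tape round the middle (a yellow band on top), four 4 mm copper pins on top. A block 36 x 34 x 34 mm (x, y, z), about 60 g; origin at its CENTRE, z towards the pins. Starts pins up in a cell of the sloped bin, tilted with the slope. Some of coil1 to coil4 are absent (None from the start).
- coil2: Wound transformer: black flanges, dark ferrite ends, yellow tape round the middle (a yellow band on top), four 4 mm copper pins on top. A block 36 x 34 x 34 mm (x, y, z), about 60 g; origin at its CENTRE, z towards the pins. Starts pins up in a cell of the sloped bin, tilted with the slope. Some of coil1 to coil4 are absent (None from the start).
- coil3: Wound transformer: black flanges, dark ferrite ends, yellow tape round the middle (a yellow band on top), four 4 mm copper pins on top. A block 36 x 34 x 34 mm (x, y, z), about 60 g; origin at its CENTRE, z towards the pins. Starts pins up in a cell of the sloped bin, tilted with the slope. Some of coil1 to coil4 are absent (None from the start).
- coil4: Wound transformer: black flanges, dark ferrite ends, yellow tape round the middle (a yellow band on top), four 4 mm copper pins on top. A block 36 x 34 x 34 mm (x, y, z), about 60 g; origin at its CENTRE, z towards the pins. Starts pins up in a cell of the sloped bin, tilted with the slope. Some of coil1 to coil4 are absent (None from the start).
- potted1: Potted unit: solid black resin block 40 x 34 x 34 mm (x, y, z) with two small copper tabs on top; origin at its CENTRE; z upwards. About 90 g. Starts in a cavity of the mould, 16 mm of its height in the cavity and 18 mm standing out. One of the two may be absent (None from the start).
- potted2: Potted unit: solid black resin block 40 x 34 x 34 mm (x, y, z) with two small copper tabs on top; origin at its CENTRE; z upwards. About 90 g. Starts in a cavity of the mould, 16 mm of its height in the cavity and 18 mm standing out. One of the two may be absent (None from the start).
- tape: Bystander: reddish-brown tape ring, 76 mm across, 24 mm high; origin under its centre.
- green_cup: Bystander: small green bowl, 68 mm across, 40 mm high; origin under its centre.
- glass_jar: Bystander: glass jar, 70 mm across, 80 mm high; origin under its centre.
- tub: Bystander: white plastic jar, 80 mm across, 85 mm high; origin under its centre.
- driver: Bystander: screwdriver lying on the table.
- spool: Bystander: copper wire spool (cylinder), 56 mm across, 45 mm high; origin under its centre.
Not all that is in view belongs to the job. Leave any purple or turquoise look-alike of the coil2 alone.

How it is judged:
By the outcome, as a careful person would: the job done as asked, in the order asked, and still so for the second after the job is handed in, with the robot touching nothing.
Of coil1, coil2, coil3, coil4 only 3 to 4 are there at a start; the rules pass over those that are not, and their reading is None.
Of potted1, potted2 only 1 to 2 are there at a start; the rules pass over those that are not, and their reading is None.
At some moment in a run one of coil1, coil2, coil3, coil4, cover may be knocked a few centimetres aside while the robot is not near it.
It also fails if it takes over 210 s, if anything falls off the work surface, if the arm or the gripper's body presses on something with over 40 N, if the wrist force passes 120 N, or if a joint passes its speed limit or range.

### The arm

A 7-joint arm with a two-finger parallel gripper is mounted at the origin on the work surface. World frame = base frame: x ahead of the robot, y to its left, z up, the work surface at z = 0. Lengths are in m, angles in rad, forces in N, time in s.
With the tool pointing down it reaches from about 0.35 to 0.9 m from the base axis. Payload 8.1 kg.
Tool frame: the origin (TCP) lies between the finger pads; the fingertips stand 22 mm ahead of it and the grasp point (between the pads) lies 3 mm ahead of it; z points along the fingers, y is the line along which they close (so a half turn about z gives the same grasp; the last joint's range is limited). The gripper opens to 85 mm and grips with 20 to 120 N. Pads are 22 mm wide; open, the fingers measure 114 mm over their backs; the gripper's body (76 mm by 85 mm) begins 54 mm behind the grasp point. The pads swing forward as they close: fully open they stand 13 mm farther back than shut.
Start: joints at [-1.431, 0.434, 0.025, 1.573, -0.012, 1.134, -0.075], TCP at [0.15, 0.607, 0.232] pointing down, gripper open.
Joint ranges: [-2.62, 2.62], [-0.44, 2.09], [-1.27, 1.32], [0.08, 2.57], [-1.32, 4.46], [0.12, 2], [-2.74, 2.74]. Speed limits (rad/s): [2.22, 2.22, 3.01, 3.01, 3.14, 3.14, 3.14].

### API

Orientations are given as a unit quaternion [x, y, z, w].
In Python, from plant import bot gives the robot as it stands.
- The arm moves only by the tool carry_out, never from a script. Its argument "steps" is one flat list of numbers, 7 for each row, row after row: the shift along the tool's x, y, z in m, then the turn, a rotation vector about the tool's x, y, z in degrees, then the closure, from 0 (fully open) to 1 (shut). In form: [tx, ty, tz, rx, ry, rz, grip, tx, ty, tz, rx, ry, rz, grip, ...]. A call has exactly 8 rows; each row shifts and turns the commanded pose from where the row before left it, along the tool's axes as they then stand; what a row does not reach is not made up. A row lasts 1/8 s, in which the tool goes at most 62.5 mm and 10.7 degrees, less where a joint would pass 70% of its speed; a pose out of reach is approached as far as the arm can. A call is refused whole if a number of a shift passes 0.0625 or a number of a turn 10.7, either way. A call with a gripper value outside its range is refused whole. The fingers move at their own pace and stop on an object; "newtons" is the grip in N (left out, the last holds). Time passes only in rows, so rows that do not move let the fingers close, or fill a call up. It gives the time, the measured TCP pose, the force, the opening and the grip force at its end, in the units of the state.
- bot.get_state(): the state, without advancing time (a new reading comes with each control period).
- bot.read_camera(name): name is "scene" or "top"; returns the picture (384x512x3 uint8, red, green, blue); there is no depth.
- bot.calibration(name): a dict with "mtx" (3x3 intrinsics, pixels), "k1" (the pictures are not rectified: a ray, as slopes to the right and down, at radius r is drawn at 1 + k1 r^2 times it, then the intrinsics apply), "extrinsics" (4x4, takes a point from world to camera coordinates). Camera axes: x right, y down, z forward; pixel columns grow to the right and rows downward; lengths in m; the calibration is good to about 2 mm. A picture is of the moment at which its call begins. calibration takes no time and is no camera call.
- bot.finish_job(): hands the job in; it is judged then, once.
The state is a dict: "time_s": time; "qpos": joint angles; "dq": joint speeds; "joint_torque": joint torques, N m; "tcp_pos": TCP position; "tool_rot": TCP orientation; "force": force on the tool from outside, world axes, zero at the start; "wrist_torque": the same for the moment, N m; "gripper_width": opening from 0.0 (shut) to 1.0 (fully open); "finger_force": force on a finger pad.
Only numpy, scipy, OpenCV 4.12 (cv2) and the standard library are available. Lean on these libraries where they do the work, as an engineer would, in place of code of your own. Each camera call takes 0.05 s, during which the arm holds its last target. There are 200 camera calls.

## Working session

There is one attempt and no reset: what is moved stays moved. The work goes in short steps, Python scripts to look and compute and a tool call to move; the robot and the scene stay as the last step left them, time stands still between calls to the robot, and variables do not carry over. Pictures are saved under pics/ and viewed, at most 14 in all, crops included, and the job is handed in when it is done.

Besides the shell and the picture viewer there is one more tool, called after "Request:" as name(argument=value, ...) on one line, values as JSON. carry_out: Moves the arm, as the interface text tells. Its arguments: {"type":"object","properties":{"steps":{"type":"array"},"newtons":{"type":"number"}},"required":["steps"]}

```bash
ls; mkdir -p pics; python3 - <<'E'
from plant import bot
import cv2
for n in("scene","top"):
    im=bot.read_camera(n); cv2.imwrite(f"pics/{n}0.png",im[:,:,::-1])
    c=bot.calibration(n); print(n,c)
print(bot.get_state())
E
```

```text
pics
scene {'mtx': array([[352.01018495,   0.        , 248.05281463],
       [  0.        , 352.01018495, 189.77557283],
       [  0.        ,   0.        ,   1.        ]]), 'k1': -0.01355678541004156, 'extrinsics': array([[-0.37392562,  0.92740607, -0.00987961,  0.22861314],
       [ 0.71634245,  0.28202695, -0.6382118 , -0.34877793],
       [-0.58909518, -0.24572093, -0.76979744,  1.35131155],
       [ 0.        ,  0.        ,  0.        ,  1.        ]])}
top {'mtx': array([[382.61421975,   0.        , 249.38654515],
       [  0.        , 382.61421975, 184.00409658],
       [  0.        ,   0.        ,   1.        ]]), 'k1': 0.03632235760621976, 'extrinsics': array([[-0.02824397, -0.99915625, -0.02981709,  0.02563971],
       [-0.98248487,  0.03324437, -0.18335293,  0.57965675],
       [ 0.18418948,  0.02411622, -0.98259485,  0.91212823],
       [ 0.        ,  0.        ,  0.        ,  1.        ]])}
{'time_s': 0.1, 'qpos': array([-1.43058752,  0.43515962,  0.02497256,  1.57397876, -0.01162017,
        1.13400177, -0.07510447]), 'dq': array([ 5.16007163e-04, -1.31584203e-03,  5.34320085e-05, -3.23617067e-03,
       -5.28052028e-04, -2.54817365e-04,  7.46952645e-04]), 'joint_torque': array([ 2.94999860e-03, -6.71750450e+01,  1.02791101e+00, -3.16900384e+01,
        1.57069828e-02,  7.18152252e-03,  2.38815772e-05]), 'tcp_pos': array([0.15020585, 0.60622943, 0.23131108]), 'tool_rot': array([ 1.21146664e-01,  9.92634371e-01, -7.00508626e-04, -3.03934926e-05]), 'force': array([ 0.62385603, -0.23310513,  0.91065802]), 'wrist_torque': array([-0.0299648 ,  0.07749534, -0.034169  ]), 'finger_force': 0.0, 'gripper_width': 1.0023692180674646}
```

View pics/scene0.png

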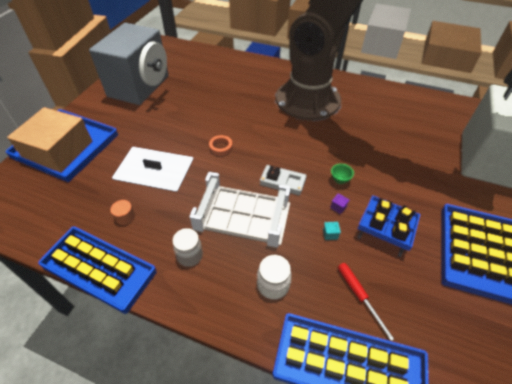

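View pics/top0.png

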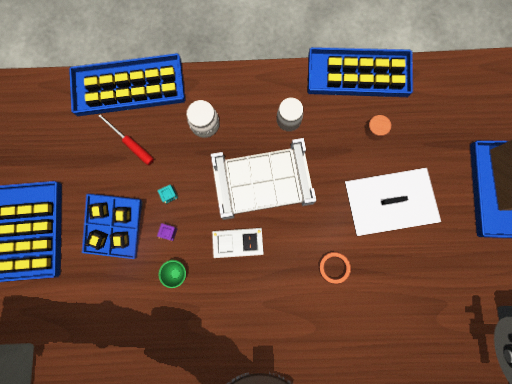

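The cover is at top px (393,201), the rack at (263,180) and the mould at (238,242) with one potted unit, right cavity. The bin is at (113,226) with 4 coils. The purple (166,232) and turquoise (167,193) cubes are the look-alikes to leave alone. Next I enlarge to measure.

```bash
cat > h.py <<'E'
import numpy as np, cv2
from plant import bot
from scipy.spatial.transform import Rotation as R
def ray(n,px):
    c=bot.calibration(n);K=c["mtx"];E=c["extrinsics"]
    p=np.atleast_2d(np.array(px,float)); d=(p-K[:2,2])/[K[0,0],K[1,1]]
    u=d.copy()
    for _ in range(10): u=d/(1+c["k1"]*(u**2).sum(1,keepdims=True))
    D=np.c_[u,np.ones(len(u))]@E[:3,:3]
    return -E[:3,:3].T@E[:3,3],D
def onz(n,px,z):
    o,D=ray(n,px); return o+D*((z-o[2])/D[:,2])[:,None]
def onplane(n,px,p0,nn):
    o,D=ray(n,px); return o+D*(((p0-o)@nn)/(D@nn))[:,None]
def proj(n,P):
    c=bot.calibration(n);K=c["mtx"];E=c["extrinsics"]
    q=np.atleast_2d(P)@E[:3,:3].T+E[:3,3]; u=q[:,:2]/q[:,2:]
    u=u*(1+c["k1"]*(u**2).sum(1,keepdims=True)); return u*[K[0,0],K[1,1]]+K[:2,2]
def shot(n,name=None):
    im=bot.read_camera(n)[:,:,::-1].copy()
    if name: cv2.imwrite(f"pics/{name}.png",im)
    return im
def crop(im,x,y,w,h,s,name):
    cv2.imwrite(f"pics/{name}.png",cv2.resize(im[y:y+h,x:x+w],None,fx=s,fy=s,interpolation=cv2.INTER_CUBIC))
E
python3 - <<'E'
from h import *
t=cv2.imread("pics/top0.png")
crop(t,205,135,115,130,4.5,"c1"); crop(t,75,180,110,90,7,"c2")
hsv=cv2.cvtColor(t,cv2.COLOR_BGR2HSV)
# cover: bright low-sat blob
m=((hsv[...,2]>150)&(hsv[...,1]<60)).astype(np.uint8)
for nm,mm in(("white",m),("blue",((hsv[...,0]>100)&(hsv[...,0]<125)&(hsv[...,1]>150)&(hsv[...,2]>60)).astype(np.uint8))):
    cs,_=cv2.findContours(mm,cv2.RETR_EXTERNAL,cv2.CHAIN_APPROX_NONE)
    for c in cs:
        if cv2.contourArea(c)>300:
            r=cv2.minAreaRect(c); print(nm,cv2.contourArea(c),r, cv2.boxPoints(r).round(1).tolist())
m2=((hsv[...,2]<60)).astype(np.uint8)[170:240,340:445]
cs,_=cv2.findContours(m2,cv2.RETR_EXTERNAL,cv2.CHAIN_APPROX_NONE)
for c in cs:
    if 40<cv2.contourArea(c)<400: print("h",cv2.minAreaRect(c))
print(bot.calibration("top")["extrinsics"][:3,:3].T@-bot.calibration("top")["extrinsics"][:3,3])
E
```

```text
white 1270.0 ((237.23675537109375, 242.5509033203125), (26.940195083618164, 50.155330657958984), 86.18592071533203) [[211.3000030517578, 230.8000030517578], [261.3999938964844, 227.39999389648438], [263.20001220703125, 254.3000030517578], [213.10000610351562, 257.70001220703125]]
white 4603.5 ((392.52703857421875, 201.1621551513672), (56.060054779052734, 87.78905487060547), 80.53767395019531) [[344.6000061035156, 180.6999969482422], [431.20001220703125, 166.3000030517578], [440.3999938964844, 221.60000610351562], [353.79998779296875, 236.0]]
white 5121.0 ((262.8243103027344, 177.44595336914062), (64.60880279541016, 96.83100128173828), 80.53767395019531) [[209.8000030517578, 153.5], [305.29998779296875, 137.60000610351562], [315.8999938964844, 201.39999389648438], [220.39999389648438, 217.3000030517578]]
white 697.0 ((201.5, 116.0), (32.0, 29.0), 90.0) [[187.0, 100.0], [216.0, 100.0], [216.0, 132.0], [187.0, 132.0]]
white 405.5 ((290.5, 109.0), (22.0, 23.0), 90.0) [[279.0, 98.0], [302.0, 98.0], [302.0, 120.0], [279.0, 120.0]]
white 25824.0 ((255.5, 33.5), (67.0, 511.0), 90.0) [[-0.0, 
[... 608 characters left out ...]
, [478.1000061035156, 238.39999389648438]]
blue 5351.5 ((125.49589538574219, 84.46826934814453), (49.30095291137695, 114.1184310913086), 82.64761352539062) [[65.80000305175781, 67.30000305175781], [178.89999389648438, 52.70000076293945], [185.1999969482422, 101.5999984741211], [72.0999984741211, 116.19999694824219]]
blue 4623.5 ((360.33038330078125, 71.60639953613281), (103.98766326904297, 46.62090301513672), 1.5911402702331543) [[307.70001220703125, 93.5], [309.0, 46.900001525878906], [413.0, 49.70000076293945], [411.70001220703125, 96.4000015258789]]
h ((53.66215896606445, 29.972972869873047), (4.1099748611450195, 25.31744384765625), 80.53767395019531)
[ 0.40222372 -0.01564934  1.00329877]
```

View pics/c1.png

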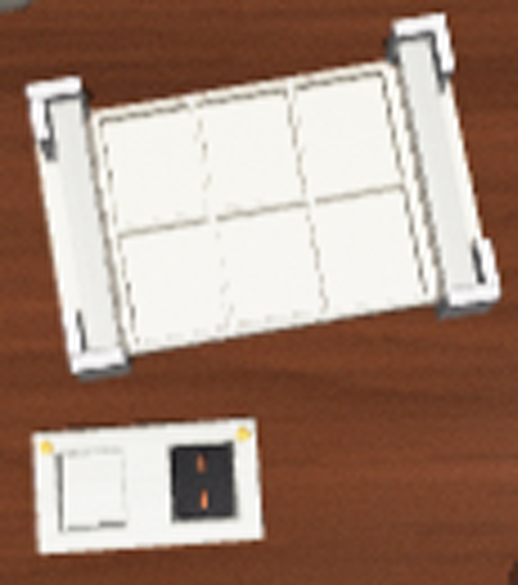

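View pics/c2.png

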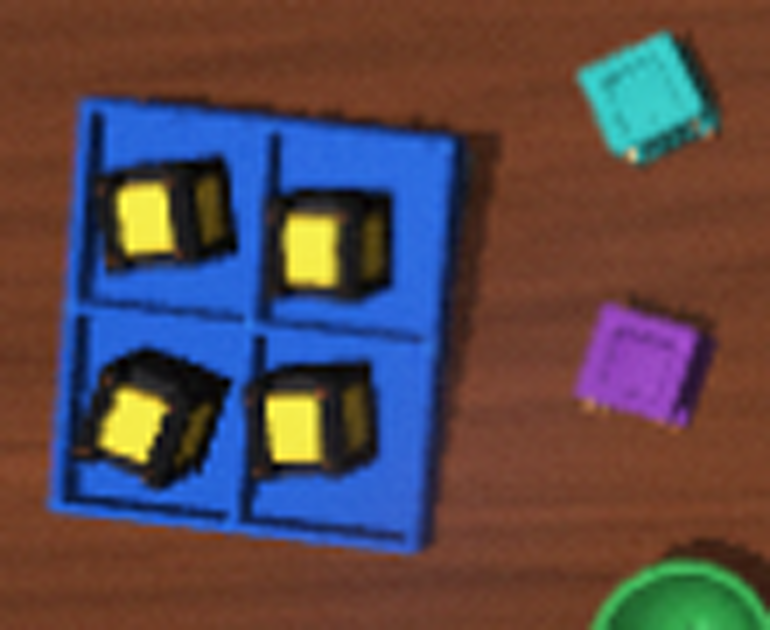

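Confirmed in the crops: four yellow-banded coils in the bin, and one potted unit in the right cavity of the mould. The purple and turquoise cubes lie outside the bin. Next I compute poses and look at the oblique view to get the slope direction.

```bash
python3 - <<'E'
from h import *
np.set_printoptions(precision=4,suppress=True)
s=cv2.imread("pics/scene0.png"); 
a=cv2.resize(s[160:250,185:310],None,fx=5.5,fy=5.5,interpolation=cv2.INTER_CUBIC)[:, :]
crop(s,325,185,100,75,8,"c3"); crop(s,185,165,125,85,6.4,"c4")
o=lambda pts:np.array(pts)/4.5+[205-.4,135-.4]
g=onz("top",o([[27,86],[445,14],[498,298],[75,368]]),.064)
print("rack guides",g,g.mean(0),[np.linalg.norm(g[i]-g[(i+1)%4]) for i in range(4)])
f=onz("top",o([[32,436],[256,420],[263,538],[40,553]]),.022)
print("mould",f,f.mean(0),[np.linalg.norm(f[i]-f[(i+1)%4]) for i in range(4)])
p=onz("top",o([[172,445],[234,442],[236,516],[172,520]]),.04)
print("potted",p,p.mean(0),[np.linalg.norm(p[i]-p[(i+1)%4]) for i in range(4)])
c=onz("top",[[344.6,180.7],[431.2,166.3],[440.4,221.6],[353.8,236]],.005)
print("cover",c,c.mean(0),[np.linalg.norm(c[i]-c[(i+1)%4]) for i in range(4)])
print("handle",onz("top",[[340+53.66,170+29.97]],.035))
b=np.array([[80,97],[462,133],[430,553],[50,511]])/7+[75-.4,180-.4]
for z in(.02,.05): print("bin",onz("top",b,z))
E
```

```text
rack guides [[ 0.6599  0.1038  0.064 ]
 [ 0.6933 -0.1335  0.064 ]
 [ 0.5307 -0.1536  0.064 ]
 [ 0.4995  0.079   0.064 ]] [ 0.5959 -0.0261  0.064 ] [np.float64(0.23959391225215818), np.float64(0.16384027436459003), np.float64(0.23467281168049334), np.float64(0.16232135053729393)]
mould [[ 0.466   0.1082  0.022 ]
 [ 0.4711 -0.0192  0.022 ]
 [ 0.4054 -0.0209  0.022 ]
 [ 0.4007  0.1043  0.022 ]] [0.4358 0.0431 0.022 ] [np.float64(0.1275466115390484), np.float64(0.06578010754096278), np.float64(0.12527626476185277), np.float64(0.06539002119639334)]
potted [[ 0.4575  0.028   0.04  ]
 [ 0.4581 -0.0065  0.04  ]
 [ 0.4176 -0.0063  0.04  ]
 [ 0.4165  0.029   0.04  ]] [0.4374 0.011  0.04  ] [np.float64(0.0345062602483156), np.float64(0.04046595194914789), np.float64(0.03535173510071514), np.float64(0.04101241492907204)]
cover [[ 0.5897 -0.2421  0.005 ]
 [ 0.6204 -0.4686  0.005 ]
 [ 0.4755 -0.4748  0.005 ]
 [ 0.4449 -0.2547  0.005 ]] [ 0.5326 -0.36    0.005 ] [np.float64(0.22849864972134268), np.float64(0.14498186206832184), np.float64(0.22223678959260695), np.float64(0.14533703144095325)]
handle [[ 0.5306 -0.3534  0.035 ]]
bin [[0.5758 0.4372 0.02  ]
 [0.5574 0.2937 0.02  ]
 [0.404  0.3012 0.02  ]
 [0.4235 0.4399 0.02  ]]
bin [[0.5705 0.4234 0.05  ]
 [0.5527 0.2842 0.05  ]
 [0.404  0.2915 0.05  ]
 [0.4229 0.426  0.05  ]]
```

View pics/c3.png

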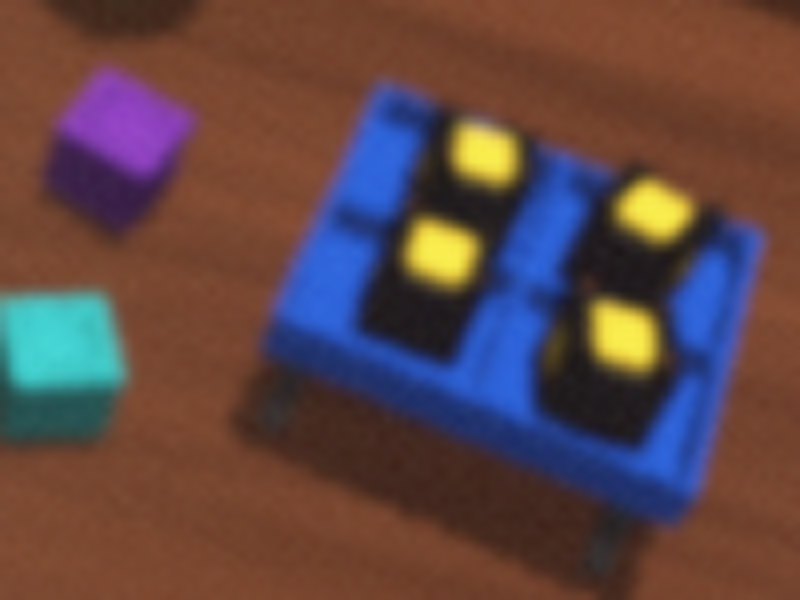

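View pics/c4.png

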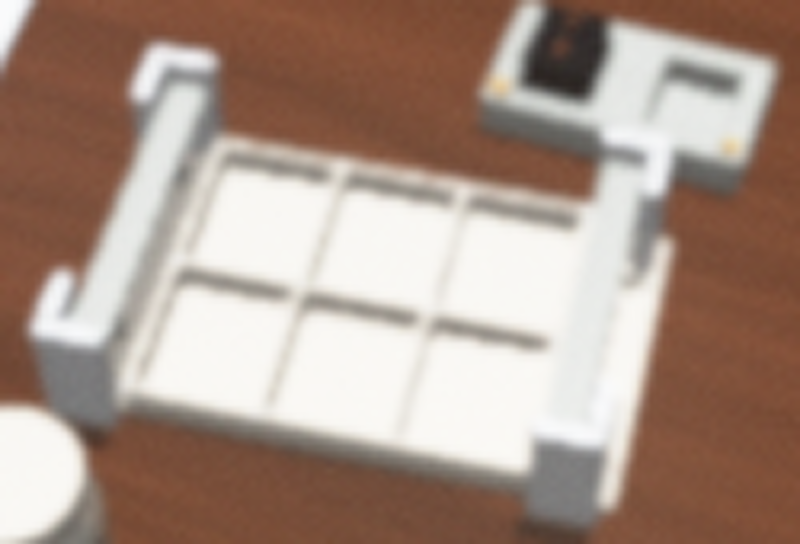

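The bin's raised side (legs visible) faces world +x. In scene px the bin corners are (372,195), (420,214), (358,227) and (411,246). I triangulate the bin corners, coil tops and rack guides across both views.

```bash
cat >> h.py <<'E'
def tri(pt,ps):
    out=[]
    for a,b in zip(np.atleast_2d(pt),np.atleast_2d(ps)):
        A=[];B=[]
        for n,p in(("top",a),("scene",b)):
            o,D=ray(n,p);d=D[0]/np.linalg.norm(D[0]);M=np.eye(3)-np.outer(d,d);A.append(M);B.append(M@o)
        out.append(np.linalg.lstsq(np.vstack(A),np.hstack(B),rcond=None)[0])
    return np.array(out)
def yellows(n,im,box,s=4,vmin=150):
    x,y,w,h=box; c=cv2.resize(im[y:y+h,x:x+w],None,fx=s,fy=s,interpolation=cv2.INTER_CUBIC)
    v=cv2.cvtColor(c,cv2.COLOR_BGR2HSV); m=((v[...,0]>20)&(v[...,0]<35)&(v[...,1]>100)&(v[...,2]>vmin)).astype(np.uint8)
    r=[]
    for k in cv2.findContours(m,cv2.RETR_EXTERNAL,cv2.CHAIN_APPROX_NONE)[0]:
        if cv2.contourArea(k)>s*s*15:
            q=cv2.minAreaRect(k); M=cv2.moments(k)
            f=lambda p:(np.array(p)+.5)/s-.5+[x,y]
            r.append((f([M["m10"]/M["m00"],M["m01"]/M["m00"]]),f(cv2.boxPoints(q)),cv2.contourArea(k)/s/s))
    return r
E
python3 - <<'E'
from h import *
np.set_printoptions(precision=4,suppress=True)
t=cv2.imread("pics/top0.png");s=cv2.imread("pics/scene0.png")
b=np.array([[80,97],[462,133],[430,553],[50,511]])/7+[75-.4,180-.4]
bs=np.array([[690,490],[268,335],[380,82],[762,235]])/8+[325-.4,185-.4]
B=tri(b,bs);print("bin",B,B.mean(0))
g=np.array([[27,86],[445,14],[498,298],[75,368]])/4.5+[205-.4,135-.4]
gs=np.array([[607,435],[30,330],[145,45],[672,145]])/6.4+[185-.4,165-.4]
G=tri(g,gs);print("guides",G,G.mean(0)); print(onz("scene",gs,.064),onz("scene",gs,.064).mean(0))
for n,im,bx in(("top",t,(80,190,65,70)),("scene",s,(355,190,70,65))):
    for c,p,a in yellows(n,im,bx,vmin=175): print(n,c,a,p.tolist())
E
```

```text
bin [[0.5689 0.4182 0.0597]
 [0.5525 0.2854 0.0496]
 [0.4035 0.3042 0.0174]
 [0.4235 0.4412 0.0179]] [0.4871 0.3623 0.0362]
guides [[ 0.6582  0.1038  0.0697]
 [ 0.6933 -0.1333  0.0639]
 [ 0.5319 -0.1565  0.0637]
 [ 0.4995  0.0804  0.0609]] [ 0.5957 -0.0264  0.0645]
[[ 0.6543  0.1037  0.064 ]
 [ 0.6933 -0.1331  0.064 ]
 [ 0.5327 -0.1594  0.064 ]
 [ 0.5018  0.082   0.064 ]] [ 0.5955 -0.0267  0.064 ]
top [116.4295 240.6938] 56.71875 [[112.875, 236.375], [119.875, 236.375], [119.875, 245.125], [112.875, 245.125]]
top [ 93.5021 240.1807] 57.0625 [[88.30532836914062, 242.8913917541504], [91.99467277526855, 234.4586067199707], [98.65696716308594, 237.37336349487305], [94.96762275695801, 245.80614852905273]]
top [118.8672 215.2731] 58.125 [[115.375, 210.625], [122.125, 210.625], [122.125, 220.125], [115.375, 220.125]]
top [ 95.2058 210.7665] 58.0625 [[91.22774028778076, 206.3510284423828], [98.0859603881836, 205.62910842895508], [99.08048248291016, 215.07705307006836], [92.22226142883301, 215.7989730834961]]
scene [402.5416 226.4906] 42.5 [[399.125, 222.625], [406.125, 222.625], [406.125, 230.125], [399.125, 230.125]]
scene [379.6971 216.056 ] 41.6875 [[374.97500228881836, 217.8250026702881], [376.95000076293945, 211.90000343322754], [384.375, 214.37500190734863], [382.4000015258789, 220.30000114440918]]
scene [406.4222 210.7268] 38.96875 [[401.4980812072754, 211.40961456298828], [404.5442314147949, 206.0788459777832], [411.40961837768555, 210.00192260742188], [408.363468170166, 215.33269119262695]]
scene [385.1606 203.6672] 36.6875 [[380.6499996185303, 205.30000114440918], [382.5249996185303, 199.67500114440918], [389.8000030517578, 202.10000038146973], [387.9250030517578, 207.72500038146973]]
```

```bash
cat >> h.py <<'E'
YB=-8.0; RB=R.from_euler("z",YB,degrees=True)*R.from_euler("y",-15,degrees=True)  # bin frame
NB=RB.as_matrix()[:,2]; PB=np.array([.4871,.3623,.0362])-.016*NB
YR=7.9; PR=np.array([.5957,-.0264,0]); RR=R.from_euler("z",YR,degrees=True)
def rackpt(x,y,z): return PR+RR.apply([x,y,z])
E
python3 - <<'E'
from h import *
np.set_printoptions(precision=4,suppress=True)
T=[[116.43,240.69],[93.5,240.18],[118.87,215.27],[95.2,210.77]]
S=[[385.16,203.67],[406.42,210.73],[379.7,216.06],[402.54,226.49]]
W=tri(T,S); print(W); print("binframe",RB.inv().apply(W-PB)*1000)
P=np.array([onplane("top",[p],PB+.038*NB,NB)[0] for p in T]); print(P, RB.inv().apply(P-PB)*1000)
Q=np.array([onplane("scene",[p],PB+.038*NB,NB)[0] for p in S]); print(RB.inv().apply(Q-PB)*1000)
for bx in ([[112.875,236.375],[119.875,236.375],[119.875,245.125],[112.875,245.125]],[[88.3,242.9],[92,234.46],[98.66,237.37],[94.97,245.8]],[[115.4,210.6],[122.1,210.6],[122.1,220.1],[115.4,220.1]],[[91.2,206.35],[98.1,205.63],[99.08,215.08],[92.2,215.8]]):
    q=RB.inv().apply(onplane("top",bx,PB+.038*NB,NB)-PB)*1000
    for i in (0,1): d=q[(i+1)%4]-q[i]; print(np.linalg.norm(d).round(1),np.degrees(np.arctan2(d[1],d[0])).round(1),end=" | ")
    print()
E
```

```text
[[0.4492 0.3416 0.0489]
 [0.4524 0.3987 0.0487]
 [0.5104 0.3317 0.0654]
 [0.5234 0.3905 0.0668]]
binframe [[-30.1739 -25.7256  37.2504]
 [-34.8557  31.216   38.3119]
 [ 33.9933 -27.0323  37.0925]
 [ 38.8198  32.9536  37.2319]]
[[0.4491 0.3417 0.0497]
 [0.4523 0.3993 0.0484]
 [0.5103 0.3318 0.0663]
 [0.5232 0.3904 0.0675]] [[-30.0761 -25.7054  38.    ]
 [-35.0743  31.782   38.    ]
 [ 34.038  -26.9504  38.    ]
 [ 38.9117  32.8128  38.    ]]
[[-28.7608 -26.0324  38.    ]
 [-34.979   30.8925  38.    ]
 [ 35.6247 -27.4517  38.    ]
 [ 40.0694  32.6545  38.    ]]
17.6 -83.8 | 22.0 -175.6 | 
23.5 -19.2 | 18.1 -107.7 | 
16.8 -83.9 | 23.7 -175.6 | 
17.4 -78.0 | 23.6 -169.9 |
```

```bash
cat >> h.py <<'E'
def rot(u,zdown):
    y=np.array(u,float);z=np.array(zdown,float)/np.linalg.norm(zdown);y=y-z*(y@z);y/=np.linalg.norm(y)
    return R.from_matrix(np.c_[np.cross(y,z),y,z])
def downrot(yaw): return rot([np.cos(np.radians(yaw)),np.sin(np.radians(yaw)),0],[0,0,-1])
def coilpose(bx,by,ang,h):
    a=np.radians(ang); return PB+RB.apply(np.array([bx,by,h])/1000), rot(RB.apply([np.cos(a),np.sin(a),0]),-NB)
def fix(y): return y
def plan(wps,cmd=None):
    "wps: (pos,Rot,grip,nrows); prints rows in tool axes, 8 to a line"
    st=bot.get_state(); p,r=(st["tcp_pos"].copy(),R.from_quat(st["tool_rot"])) if cmd is None else cmd
    rows=[]
    for P,Q,g,n in wps:
        P=p if P is None else np.array(P); Q=r if Q is None else Q
        for k in range(n):
            f=1/(n-k); sh=r.inv().apply((P-p)*f); tv=np.degrees((r.inv()*Q).as_rotvec())*f
            sh=np.round(sh*2000)/2000; tv=np.round(tv,1)
            if max(abs(sh))>.0625 or max(abs(tv))>10.7: print("TOO BIG",sh,tv)
            rows.append([*sh.tolist(),*tv.tolist(),g]); p=p+r.apply(sh); r=r*R.from_rotvec(np.radians(tv))
    while len(rows)%8: rows.append([0]*6+[rows[-1][6]])
    for i in range(0,len(rows),8): print("["+", ".join(f"{v:g}" for w in rows[i:i+8] for v in w)+"]")
    return p,r
def err(P,Q):
    s=bot.get_state(); q=R.from_quat(s["tool_rot"]); print("t",round(s["time_s"],2),"poserr mm",((s["tcp_pos"]-P)*1000).round(1),"rot",np.degrees((Q.inv()*q).as_rotvec()).round(1),"w",round(s["gripper_width"],3),"ff",round(s["finger_force"],1),"F",s["force"].round(1))
E
python3 - <<'E'
from h import *
P,Q=coilpose(-35,31.5,-18.5,110); print(P)
plan([(P,Q,.4,16)])
E
```

```text
[0.43391334 0.40158447 0.11793836]
[-0.0205, -0.008, 0.007, -0.9, -0.6, 6.4, 0.4, -0.021, -0.006, 0.007, -0.9, -0.6, 6.4, 0.4, -0.0215, -0.0035, 0.0075, -0.9, -0.6, 6.4, 0.4, -0.0215, -0.0015, 0.0075, -0.9, -0.6, 6.4, 0.4, -0.0215, 0.001, 0.008, -0.9, -0.6, 6.4, 0.4, -0.0215, 0.003, 0.008, -0.9, -0.6, 6.4, 0.4, -0.0205, 0.0055, 0.0085, -0.9, -0.6, 6.4, 0.4, -0.02, 0.0075, 0.0085, -0.9, -0.6, 6.4, 0.4]
[-0.019, 0.0095, 0.009, -0.9, -0.6, 6.3, 0.4, -0.0175, 0.0115, 0.0095, -0.9, -0.5, 6.4, 0.4, -0.016, 0.013, 0.0095, -0.9, -0.6, 6.3, 0.4, -0.0145, 0.0145, 0.01, -0.9, -0.5, 6.4, 0.4, -0.013, 0.016, 0.0105, -0.9, -0.6, 6.3, 0.4, -0.011, 0.0175, 0.0105, -0.9, -0.6, 6.4, 0.4, -0.0085, 0.018, 0.011, -0.9, -0.5, 6.3, 0.4, -0.0065, 0.019, 0.0115, -0.8, -0.6, 6.4, 0.4]
```

Request:
carry_out(steps=[-0.0205,-0.008,0.007,-0.9,-0.6,6.4,0.4,-0.021,-0.006,0.007,-0.9,-0.6,6.4,0.4,-0.0215,-0.0035,0.0075,-0.9,-0.6,6.4,0.4,-0.0215,-0.0015,0.0075,-0.9,-0.6,6.4,0.4,-0.0215,0.001,0.008,-0.9,-0.6,6.4,0.4,-0.0215,0.003,0.008,-0.9,-0.6,6.4,0.4,-0.0205,0.0055,0.0085,-0.9,-0.6,6.4,0.4,-0.02,0.0075,0.0085,-0.9,-0.6,6.4,0.4], newtons=40)

```text
time_s: 1.1
tcp_pos: [0.2926, 0.5039, 0.1746]
tool_rot: [0.539, 0.839, 0.055, 0.048]
force: [0.3, 0.4, -0.8]
gripper_width: 0.598
finger_force: 0.0
```

Request:
carry_out(steps=[-0.019,0.0095,0.009,-0.9,-0.6,6.3,0.4,-0.0175,0.0115,0.0095,-0.9,-0.5,6.4,0.4,-0.016,0.013,0.0095,-0.9,-0.6,6.3,0.4,-0.0145,0.0145,0.01,-0.9,-0.5,6.4,0.4,-0.013,0.016,0.0105,-0.9,-0.6,6.3,0.4,-0.011,0.0175,0.0105,-0.9,-0.6,6.4,0.4,-0.0085,0.018,0.011,-0.9,-0.5,6.3,0.4,-0.0065,0.019,0.0115,-0.8,-0.6,6.4,0.4])

```text
time_s: 2.1
tcp_pos: [0.4341, 0.4016, 0.1181]
tool_rot: [0.844, 0.52, 0.1, 0.083]
force: [-0.9, 0.0, 1.1]
gripper_width: 0.599
finger_force: 0.0
```

```bash
python3 - <<'E'
from h import *
P,Q=coilpose(-35,31.5,-18.5,110); err(P,Q)
s=shot("scene"); crop(s,325,150,110,100,6,"s1")
P,Q=coilpose(-35,31.5,-18.5,42)
U,V=coilpose(-35,31.5,-18.5,110)
plan([(P,Q,.4,7),(P,Q,.4,1),(P,Q,1,8)])
E
```

```text
t 2.1 poserr mm [0.2 0.  0.2] rot [ 0.  -0.   0.2] w 0.599 ff 0.0 F [-0.9  0.   1.1]
[0, -0.0005, 0.0095, 0, 0, -0.1, 0.4, 0, -0.0005, 0.0095, 0, 0, -0.1, 0.4, 0.0005, -0.0005, 0.0095, 0, 0, -0.1, 0.4, 0, -0.0005, 0.0095, 0, 0, -0.1, 0.4, 0.0005, -0.0005, 0.0095, 0, 0, -0.1, 0.4, 0, -0, 0.01, 0, 0.1, -0.1, 0.4, 0.0005, -0.0005, 0.0095, 0.1, 0, -0.1, 0.4, -0, 0, 0, -0, 0, 0, 0.4]
[-0, 0, 0, -0, 0, 0, 1, -0, 0, 0, -0, 0, 0, 1, -0, 0, 0, -0, 0, 0, 1, -0, 0, 0, -0, 0, 0, 1, -0, 0, 0, -0, 0, 0, 1, -0, 0, 0, -0, 0, 0, 1, -0, 0, 0, -0, 0, 0, 1, -0, 0, 0, -0, 0, 0, 1]
```

View pics/s1.png

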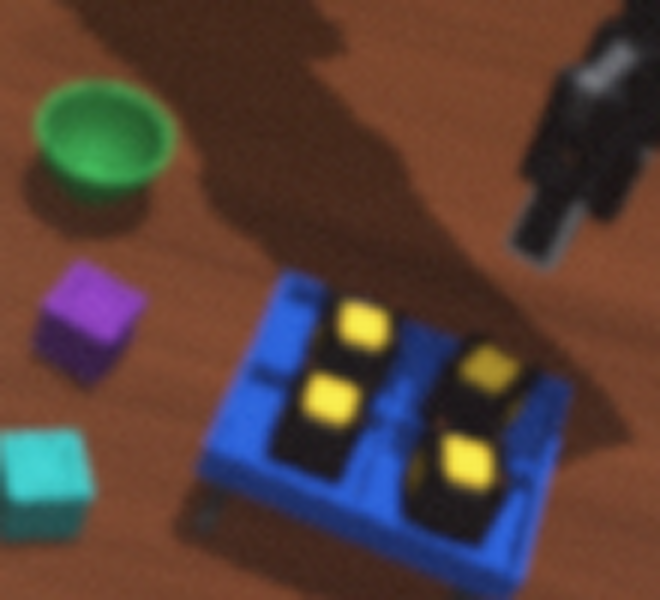

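The coils are unchanged. The fingertips at scene crop (540,250) stand above the rear-right coil at (488,370), so I descend, grip and lift.

Request:
carry_out(steps=[0,-0.0005,0.0095,0,0,0,0.4,0,-0.0005,0.0095,0,0,-0.1,0.4,0.0005,0,0.0095,0,0,0,0.4,0,0,0.0095,0,0,-0.1,0.4,0,0,0.01,0,0,0,0.4,0,0,0.01,0,0,0,0.4,0,0,0.0095,0,0,0,0.4,0,0,0,0,0,0,0.4])

```text
time_s: 3.15
tcp_pos: [0.4505, 0.4001, 0.0524]
tool_rot: [0.843, 0.523, 0.1, 0.083]
force: [0.6, -0.5, -0.3]
gripper_width: 0.599
finger_force: 0.0
```

Request:
carry_out(steps=[0,0,0,0,0,0,1,0,0,0,0,0,0,1,0,0,0,0,0,0,1,0,0,0,0,0,0,1,0,0,0,0,0,0,1,0,0,0,0,0,0,1,0,0,0,0,0,0,1,0,0,0,0,0,0,1])

```text
time_s: 4.15
tcp_pos: [0.4505, 0.4007, 0.0532]
tool_rot: [0.842, 0.523, 0.1, 0.083]
force: [-0.1, 0.1, 0.6]
gripper_width: 0.002
finger_force: 0.0
```

```bash
python3 - <<'E'
from h import *
P,Q=coilpose(-35,31.5,-18.5,42);err(P,Q)
U=P+NB*.09; U[2]=.16
H=rackpt(-.035,.058,.15); D=downrot(YR)
plan([(P+NB*.03,None,1,4),(U,None,1,4),(H,D,1,16)])
E
```

```text
t 4.15 poserr mm [-0.8  1.5  0.9] rot [ 0.1  0.  -0.1] w 0.002 ff 0.0 F [-0.1  0.1  0.6]
[-0.0005, 0.0005, -0.007, 0, 0, 0, 1, -0, 0, -0.0075, 0, 0, 0, 1, -0.0005, 0.0005, -0.007, 0, 0, 0, 1, -0, 0, -0.0075, 0, 0, 0, 1, 0.0005, 0.0015, -0.02, 0, 0, 0, 1, 0.0005, 0.001, -0.02, 0, 0, 0, 1, 0.0005, 0.0015, -0.02, 0, 0, 0, 1, 0, 0.001, -0.02, 0, 0, 0, 1]
[-0.018, 0.017, 0.0035, 0.9, -0, -2.1, 1, -0.0185, 0.0165, 0.003, 1, -0, -2.1, 1, -0.019, 0.0155, 0.003, 0.9, -0, -2.1, 1, -0.0195, 0.015, 0.0025, 1, -0, -2.1, 1, -0.02, 0.0145, 0.0025, 1, -0, -2.1, 1, -0.0205, 0.0135, 0.002, 0.9, -0, -2.1, 1, -0.021, 0.013, 0.002, 1, -0, -2.1, 1, -0.0215, 0.012, 0.0015, 0.9, -0, -2.1, 1]
[-0.022, 0.0115, 0.0015, 1, -0, -2.2, 1, -0.0225, 0.0105, 0.0015, 0.9, -0.1, -2.1, 1, -0.0225, 0.01, 0.0015, 1, -0, -2.2, 1, -0.023, 0.009, 0.001, 0.9, -0.1, -2.1, 1, -0.0235, 0.008, 0.001, 1, -0, -2.2, 1, -0.0235, 0.007, 0.001, 0.9, -0.1, -2.1, 1, -0.024, 0.0065, 0.0005, 1, -0, -2.2, 1, -0.024, 0.005, 0.0005, 0.9, -0.1, -2.1, 1]
```

The gripper shut on nothing; look.

```bash
python3 - <<'E'
from h import *
s=shot("scene"); t=shot("top")
a=cv2.resize(s[170:260,340:440],(800//2,360),interpolation=cv2.INTER_CUBIC);b=cv2.resize(t[180:270,70:170],(400,360),interpolation=cv2.INTER_CUBIC)
cv2.imwrite("pics/s2.png",np.hstack([a,b]))
E
```

```text
(no output)
```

View pics/s2.png

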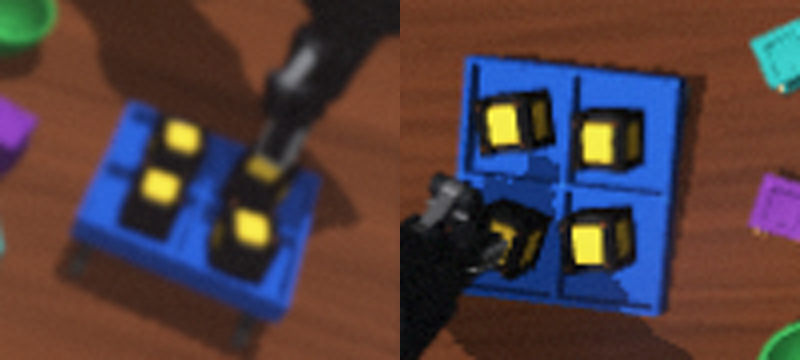

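```bash
python3 - <<'E'
from h import *
s=bot.get_state(); p=s["tcp_pos"]; r=R.from_quat(s["tool_rot"])
for d in(-.05,0,.01,.022):
    q=p+r.apply([0,0,d]); print(d,q.round(4),"top",proj("top",q).round(1),((proj("top",q)-[70,180])*4+[400,0]).round(),"scene",((proj("scene",q)-[340,170])*4).round())
print(r.as_matrix().round(2)); print((RB.inv().apply(p-PB)*1000).round(1))
E
```

```text
-0.05 [0.4378 0.4024 0.1015] top [[ 82.  245.6]] [[448. 263.]] scene [[302. 100.]]
0 [0.4506 0.4007 0.0532] top [[ 92.1 240.9]] [[488. 243.]] scene [[272. 158.]]
0.01 [0.4531 0.4003 0.0436] top [[ 93.9 240. ]] [[496. 240.]] scene [[266. 169.]]
0.022 [0.4562 0.3999 0.032 ] top [[ 96.1 238.9]] [[505. 236.]] scene [[259. 182.]]
[[ 0.43  0.86  0.26]
 [ 0.9  -0.44 -0.04]
 [ 0.08  0.24 -0.97]]
[-35.7  32.9  43.2]
```

```bash
python3 - <<'E'
from h import *
s=shot("scene"); t=shot("top")
st=bot.get_state(); p=st["tcp_pos"]; r=R.from_quat(st["tool_rot"])
o=[]
for n,im,x,y in(("scene",s,385,190),("top",t,75,215)):
    c=cv2.resize(im[y:y+42,x:x+42],(400,400),interpolation=cv2.INTER_CUBIC)
    for d,col in((0,(0,0,255)),(.022,(0,255,0))):
        q=(proj(n,p+r.apply([0,0,d]))[0]-[x,y]+.5)*400/42; cv2.circle(c,(int(q[0]),int(q[1])),4,col,-1)
    o.append(c)
cv2.imwrite("pics/s3.png",np.hstack(o))
E
```

```text
(no output)
```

View pics/s3.png

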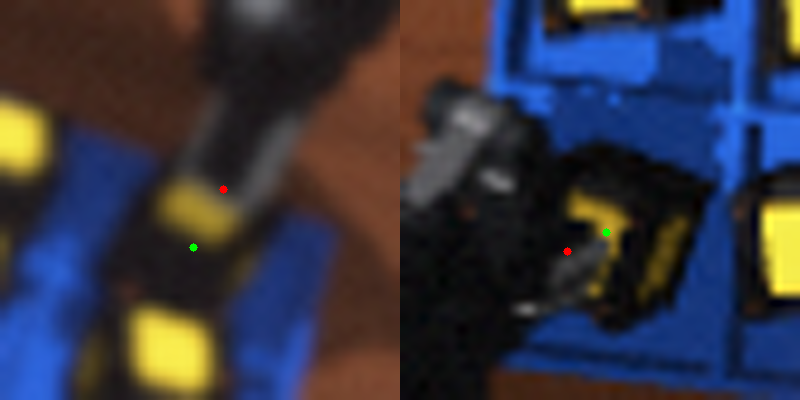

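```bash
python3 - <<'E'
from h import *
np.set_printoptions(precision=1,suppress=True)
st=bot.get_state(); r=R.from_quat(st["tool_rot"])
for nm,p,w in(("hover",np.array([.4341,.4016,.1181]),.0255),("now",st["tcp_pos"],0)):
  for s in(1,-1):
    for t in(0,.0145):
      for d in(0,.01,.022):
        q=p+r.apply([0,s*(w+t),d]); print(nm,s,t,d,"scene",proj("scene",q)[0],"top",proj("top",q)[0])
A=tri([[96.0,239.7]],[[407.1,209.5]]);np.set_printoptions(precision=4);print(A,RB.inv().apply(A-PB)*1000)
E
```

```text
hover 1 0 0 scene [413.1 193.2] top [ 83.1 237.1]
hover 1 0 0.01 scene [411.5 196.3] top [ 85.3 236.2]
hover 1 0 0.022 scene [409.6 199.9] top [ 87.8 235.1]
hover 1 0.0145 0 scene [410.4 195.2] top [ 85.5 231.4]
hover 1 0.0145 0.01 scene [408.9 198.3] top [ 87.6 230.5]
hover 1 0.0145 0.022 scene [407.  201.9] top [ 90.1 229.5]
hover -1 0 0 scene [421.9 186.5] top [ 74.8 257. ]
hover -1 0 0.01 scene [420.3 189.5] top [ 77.  255.9]
hover -1 0 0.022 scene [418.4 193.1] top [ 79.6 254.5]
hover -1 0.0145 0 scene [424.3 184.7] top [ 72.4 262.7]
hover -1 0.0145 0.01 scene [422.7 187.7] top [ 74.6 261.5]
hover -1 0.0145 0.022 scene [420.8 191.2] top [ 77.3 260. ]
now 1 0 0 scene [408.  209.4] top [ 92.  240.9]
now 1 0 0.01 scene [406.5 212.2] top [ 93.9 240. ]
now 1 0 0.022 scene [404.8 215.5] top [ 96.1 238.9]
now 1 0.0145 0 scene [405.5 211.4] top [ 94.3 235.6]
now 1 0.0145 0.01 scene [404.  214.2] top [ 96.1 234.8]
now 1 0.0145 0.022 scene [402.3 217.6] top [ 98.3 233.8]
now -1 0 0 scene [408.  209.4] top [ 92.  240.9]
now -1 0 0.01 scene [406.5 212.2] top [ 93.9 240. ]
now -1 0 0.022 scene [404.8 215.5] top [ 96.1 238.9]
now -1 0.0145 0 scene [410.4 207.4] top [ 89.8 246.1]
now -1 0.0145 0.01 scene [409.  210.2] top [ 91.7 245.2]
now -1 0.0145 0.022 scene [407.3 213.5] top [ 94.  244.1]
[[0.4525 0.3953 0.0521]] [[-33.3798  27.8362  41.4518]]
```

The fingertips appear about 20 mm shorter than the stated offset: in both views the tip sits about at the TCP, just over the coil top. I'll verify with a touch test on bare table before relying on it.

```bash
python3 - <<'E'
from h import *
st=bot.get_state();P=st["tcp_pos"]
t=cv2.imread("pics/top0.png"); print(proj("top",[.34,.38,0]))
plan([(P+NB*.07,None,1,4),([.36,.37,.10],downrot(20),1,12),([.36,.37,.04],downrot(20),1,8)])
E
```

```text
[[106.92197544 285.17685762]]
[0, -0, -0.0175, 0, 0, 0, 1, 0, -0, -0.0175, 0, 0, 0, 1, 0, -0, -0.0175, 0, 0, 0, 1, 0, -0, -0.0175, 0, 0, 0, 1, -0.005, -0.0045, 0, 1.3, 0.1, -3.8, 1, -0.005, -0.005, 0.0005, 1.3, 0.1, -3.8, 1, -0.0045, -0.005, 0.0005, 1.3, 0.1, -3.8, 1, -0.0045, -0.0055, 0.0005, 1.3, 0.1, -3.9, 1]
[-0.004, -0.0055, 0.0005, 1.3, 0.1, -3.8, 1, -0.0035, -0.006, 0.001, 1.3, 0.1, -3.9, 1, -0.003, -0.006, 0.001, 1.3, 0.1, -3.8, 1, -0.0025, -0.006, 0.001, 1.2, 0.1, -3.9, 1, -0.0025, -0.0065, 0.001, 1.3, 0.1, -3.8, 1, -0.002, -0.0065, 0.0015, 1.2, 0.1, -3.9, 1, -0.0015, -0.0065, 0.0015, 1.3, 0.1, -3.8, 1, -0.001, -0.0065, 0.0015, 1.2, 0.1, -3.9, 1]
[0, -0, 0.0075, 0, -0, 0, 1, 0, -0, 0.0075, 0, -0, 0, 1, 0, -0, 0.0075, 0, -0, 0, 1, 0, -0, 0.0075, 0, -0, 0, 1, 0, -0, 0.0075, 0, -0, 0, 1, 0, -0, 0.0075, 0, -0, 0, 1, 0, -0, 0.0075, 0, -0, 0, 1, 0, -0, 0.0075, 0, -0, 0, 1]
```

Request:
carry_out(steps=[0,0,-0.0175,0,0,0,1,0,0,-0.0175,0,0,0,1,0,0,-0.0175,0,0,0,1,0,0,-0.0175,0,0,0,1,-0.005,-0.0045,0,1.3,0.1,-3.8,1,-0.005,-0.005,0.0005,1.3,0.1,-3.8,1,-0.0045,-0.005,0.0005,1.3,0.1,-3.8,1,-0.0045,-0.0055,0.0005,1.3,0.1,-3.9,1])

```text
time_s: 5.35
tcp_pos: [0.4078, 0.3923, 0.1148]
tool_rot: [0.767, 0.635, 0.068, 0.055]
force: [-0.6, -0.2, 0.2]
gripper_width: 0.002
finger_force: 0.0
```

Request:
carry_out(steps=[-0.004,-0.0055,0.0005,1.3,0.1,-3.8,1,-0.0035,-0.006,0.001,1.3,0.1,-3.9,1,-0.003,-0.006,0.001,1.3,0.1,-3.8,1,-0.0025,-0.006,0.001,1.2,0.1,-3.9,1,-0.0025,-0.0065,0.001,1.3,0.1,-3.8,1,-0.002,-0.0065,0.0015,1.2,0.1,-3.9,1,-0.0015,-0.0065,0.0015,1.3,0.1,-3.8,1,-0.001,-0.0065,0.0015,1.2,0.1,-3.9,1])

```text
time_s: 6.35
tcp_pos: [0.3601, 0.3699, 0.1008]
tool_rot: [0.572, 0.82, 0.0, -0.0]
force: [-0.8, 0.3, -0.5]
gripper_width: 0.001
finger_force: 0.0
```

Request:
carry_out(steps=[0,0,0.0075,0,0,0,1,0,0,0.0075,0,0,0,1,0,0,0.0075,0,0,0,1,0,0,0.0075,0,0,0,1,0,0,0.0075,0,0,0,1,0,0,0.0075,0,0,0,1,0,0,0.0075,0,0,0,1,0,0,0.0075,0,0,0,1])

```text
time_s: 7.35
tcp_pos: [0.3602, 0.37, 0.0394]
tool_rot: [0.573, 0.819, 0.0, -0.0]
force: [0.2, -0.6, 0.4]
gripper_width: 0.002
finger_force: 0.0
```

```bash
python3 - <<'E'
from h import *
st=bot.get_state();p=st["tcp_pos"];r=R.from_quat(st["tool_rot"]);print(p,r.as_matrix().round(3).tolist(),st["force"],st["gripper_width"])
o=[]
for n in("scene","top"):
    im=shot(n); c0=proj(n,p)[0]; x,y=(c0-30).astype(int); 
    c=cv2.resize(im[y:y+60,x:x+60],(400,400),interpolation=cv2.INTER_CUBIC)
    for d,col in((0,(0,0,255)),(.022,(0,255,0))):
        q=(proj(n,p+r.apply([0,0,d]))[0]-[x,y]+.5)*400/60; cv2.circle(c,(int(q[0]),int(q[1])),3,col,-1)
    o.append(c); print(x,y)
cv2.imwrite("pics/s4.png",np.hstack(o))
E
```

```text
[0.36023136 0.36995985 0.03941605] [[-0.342, 0.94, 0.0], [0.94, 0.342, 0.001], [0.001, 0.001, -1.0]] [ 0.2293011  -0.59584844  0.41218679] 0.0019315471787116941
368 155
75 247
```

View pics/s4.png

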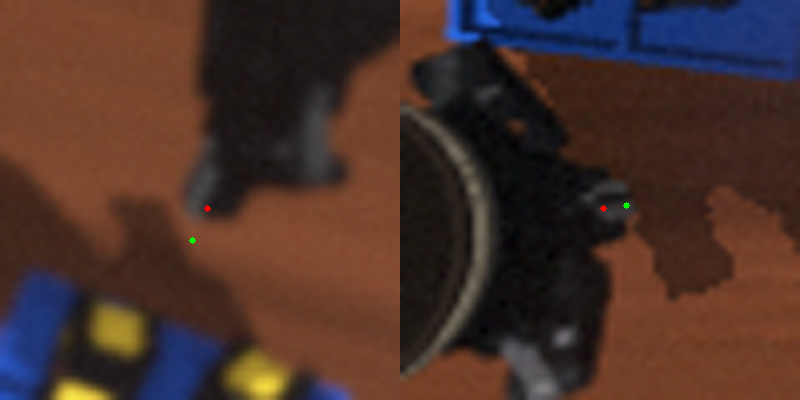

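In the scene view the shut fingertip ends at about (215,210) in the crop, level with the red TCP mark. The green +22 mm mark is clearly beyond it. I confirm by touching the table.

Request:
carry_out(steps=[0,0,0.002,0,0,0,1,0,0,0.002,0,0,0,1,0,0,0.002,0,0,0,1,0,0,0.002,0,0,0,1,0,0,0.002,0,0,0,1,0,0,0.002,0,0,0,1,0,0,0.002,0,0,0,1,0,0,0.002,0,0,0,1])

```text
time_s: 8.45
tcp_pos: [0.3602, 0.37, 0.0238]
tool_rot: [0.573, 0.819, 0.0, -0.0]
force: [0.3, 0.2, 0.1]
gripper_width: 0.001
finger_force: 0.0
```

Request:
carry_out(steps=[0,0,0.001,0,0,0,1,0,0,0.001,0,0,0,1,0,0,0.001,0,0,0,1,0,0,0,0,0,0,1,0,0,0,0,0,0,1,0,0,0,0,0,0,1,0,0,0,0,0,0,1,0,0,0,0,0,0,1])

```text
time_s: 9.45
tcp_pos: [0.3602, 0.37, 0.0209]
tool_rot: [0.573, 0.819, 0.0, -0.0]
force: [-0.6, -1.1, -0.5]
gripper_width: 0.0
finger_force: 0.0
```

Request:
carry_out(steps=[0,0,0.001,0,0,0,1,0,0,0.001,0,0,0,1,0,0,0.001,0,0,0,1,0,0,0.001,0,0,0,1,0,0,0.001,0,0,0,1,0,0,0.001,0,0,0,1,0,0,0.001,0,0,0,1,0,0,0,0,0,0,1])

```text
time_s: 10.45
tcp_pos: [0.3601, 0.37, 0.0138]
tool_rot: [0.573, 0.819, 0.0, -0.0]
force: [-0.1, 0.1, -0.8]
gripper_width: 0.001
finger_force: 0.0
```

Request:
carry_out(steps=[0,0,0.001,0,0,0,1,0,0,0.001,0,0,0,1,0,0,0.001,0,0,0,1,0,0,0.001,0,0,0,1,0,0,0.001,0,0,0,1,0,0,0,0,0,0,1,0,0,0,0,0,0,1,0,0,0,0,0,0,1])

```text
time_s: 11.45
tcp_pos: [0.3602, 0.37, 0.0089]
tool_rot: [0.573, 0.819, 0.0, -0.0]
force: [0.5, -0.6, 0.1]
gripper_width: 0.002
finger_force: 0.0
```

Request:
carry_out(steps=[0,0,0.001,0,0,0,1,0,0,0.001,0,0,0,1,0,0,0.001,0,0,0,1,0,0,0.001,0,0,0,1,0,0,0,0,0,0,1,0,0,0,0,0,0,1,0,0,0,0,0,0,1,0,0,0,0,0,0,1])

```text
time_s: 12.45
tcp_pos: [0.3602, 0.37, 0.005]
tool_rot: [0.573, 0.819, 0.0, -0.0]
force: [0.1, 0.4, 0.2]
gripper_width: 0.002
finger_force: 0.0
```

Request:
carry_out(steps=[0,0,0.001,0,0,0,1,0,0,0.001,0,0,0,1,0,0,0.001,0,0,0,1,0,0,0,0,0,0,1,0,0,0,0,0,0,1,0,0,0,0,0,0,1,0,0,0,0,0,0,1,0,0,0,0,0,0,1])

```text
time_s: 13.45
tcp_pos: [0.3602, 0.37, 0.0019]
tool_rot: [0.573, 0.819, 0.0, -0.0]
force: [-0.2, 0.1, -0.3]
gripper_width: 0.002
finger_force: 0.0
```

Request:
carry_out(steps=[0,0,0.001,0,0,0,1,0,0,0,0,0,0,1,0,0,0.001,0,0,0,1,0,0,0,0,0,0,1,0,0,0.001,0,0,0,1,0,0,0,0,0,0,1,0,0,0,0,0,0,1,0,0,0,0,0,0,1])

```text
time_s: 14.45
tcp_pos: [0.3603, 0.37, 0.0007]
tool_rot: [0.574, 0.819, 0.001, -0.0]
force: [-5.8, -6.4, 30.4]
gripper_width: -0.005
finger_force: 15.4
```

Request:
carry_out(steps=[0,0,0.001,0,0,0,1,0,0,0,0,0,0,1,0,0,0.001,0,0,0,1,0,0,0,0,0,0,1,0,0,0,0,0,0,1,0,0,0,0,0,0,1,0,0,0,0,0,0,1,0,0,0,0,0,0,1])

```text
time_s: 15.45
tcp_pos: [0.3603, 0.3701, 0.0005]
tool_rot: [0.574, 0.819, 0.001, -0.001]
force: [-10.9, -11.8, 61.3]
gripper_width: 0.0
finger_force: 30.7
```

Contact came at TCP z ≈ 1 mm, so the shut fingertips actually stand about 1 mm ahead of the reported TCP, not 22 mm. I back off, re-measure the coils and use this value from now on.

Request:
carry_out(steps=[0,0,-0.003,0,0,0,1,0,0,-0.015,0,0,0,0.4,0,0,-0.02,0,0,0,0.4,0,0,-0.02,0,0,0,0.4,0,-0.02,-0.02,0,0,0,0.4,0,-0.02,-0.02,0,0,0,0.4,0,-0.01,0,0,0,0,0.4,0,0,0,0,0,0,0.4])

```text
time_s: 16.45
tcp_pos: [0.3127, 0.3527, 0.0948]
tool_rot: [0.573, 0.819, 0.0, -0.0]
force: [-0.5, 0.3, -0.5]
gripper_width: 0.599
finger_force: 0.0
```

```bash
cat >> h.py <<'E'
def coils():
    "yellow tops on the coil-top plane of the bin, bin frame mm: top view centre, band angle; and scene centre"
    out=[]
    for n,bx in(("top",(80,185,68,78)),("scene",(350,185,80,70))):
        for c,p,a in yellows(n,shot(n),bx,vmin=95):
            q=RB.inv().apply(onplane(n,[c],PB+.038*NB,NB)-PB)[0]*1000
            w=RB.inv().apply(onplane(n,p,PB+.038*NB,NB)-PB)*1000; e=[w[1]-w[0],w[2]-w[1]]; L=[np.linalg.norm(v) for v in e]
            d=e[int(np.argmax(L))]; print(n,"px",c.round(1),"bin",q.round(1),"size",np.sort(L).round(1),"ang",((np.degrees(np.arctan2(d[1],d[0]))+90)%180-90).round(1))
E
python3 - <<'E'
from h import *
coils()
E
```

```text
top px [116.5 240.5] bin [-29.5 -26.   38. ] size [19.5 24.5] ang 4.4
top px [ 93.5 240.1] bin [-34.9  31.9  38. ] size [20.6 26.2] ang -15.6
top px [119.  215.2] bin [ 34.1 -27.2  38. ] size [20.  26.8] ang 4.4
top px [ 95.2 210.8] bin [38.8 32.8 38. ] size [19.9 26.1] ang 11.8
scene px [402.5 226.5] bin [40.3 32.7 38. ] size [25.8 39.5] ang 8.7
scene px [379.7 216.1] bin [ 36.  -27.4  38. ] size [24.4 37.2] ang 2.2
scene px [406.1 211. ] bin [-33.3  30.4  38. ] size [25.9 37.1] ang -10.6
scene px [385.  204.2] bin [-25.8 -25.9  38. ] size [22.7 33.9] ang 5.7
```

```bash
python3 - <<'E'
from h import *
a=(-34.5,31.3,-17)
U,Q=coilpose(*a,75);P,_=coilpose(*a,19)
plan([([.39,.39,.12],Q,.4,7),(U,Q,.4,3),(P,Q,.4,6),(P,Q,1,4),(P+NB*.05,Q,1,4)])
E
```

```text
[0.001, 0.012, -0.0035, -2.2, -0.2, 6.4, 0.4, 0.0025, 0.012, -0.003, -2.2, -0.2, 6.4, 0.4, 0.004, 0.012, -0.003, -2.2, -0.2, 6.4, 0.4, 0.005, 0.0115, -0.0025, -2.2, -0.2, 6.4, 0.4, 0.0065, 0.0105, -0.002, -2.2, -0.2, 6.4, 0.4, 0.0075, 0.01, -0.0015, -2.2, -0.3, 6.4, 0.4, 0.009, 0.009, -0.001, -2.1, -0.2, 6.3, 0.4, 0.0095, 0.011, 0.016, -0, -0, 0, 0.4]
[0.0095, 0.0115, 0.016, -0, -0, 0, 0.4, 0.0095, 0.011, 0.0155, -0, -0, 0, 0.4, -0, 0, 0.0095, -0, -0, 0, 0.4, -0, 0, 0.0095, -0, -0, 0, 0.4, -0, 0, 0.0095, -0, -0, 0, 0.4, -0, 0, 0.009, -0, -0, 0, 0.4, -0, 0, 0.0095, -0, -0, 0, 0.4, -0, 0, 0.009, -0, -0, 0, 0.4]
[-0, 0, 0, -0, -0, 0, 1, -0, 0, 0, -0, -0, 0, 1, -0, 0, 0, -0, -0, 0, 1, -0, 0, 0, -0, -0, 0, 1, -0, 0, -0.0125, -0, -0, 0, 1, -0, 0, -0.0125, -0, -0, 0, 1, -0, 0, -0.0125, -0, -0, 0, 1, -0, 0, -0.0125, -0, -0, 0, 1]
```

Request:
carry_out(steps=[0.001,0.012,-0.0035,-2.2,-0.2,6.4,0.4,0.0025,0.012,-0.003,-2.2,-0.2,6.4,0.4,0.004,0.012,-0.003,-2.2,-0.2,6.4,0.4,0.005,0.0115,-0.0025,-2.2,-0.2,6.4,0.4,0.0065,0.0105,-0.002,-2.2,-0.2,6.4,0.4,0.0075,0.01,-0.0015,-2.2,-0.3,6.4,0.4,0.009,0.009,-0.001,-2.1,-0.2,6.3,0.4,0.0095,0.011,0.016,0,0,0,0.4])

```text
time_s: 17.55
tcp_pos: [0.4073, 0.3954, 0.1081]
tool_rot: [0.836, 0.534, 0.1, 0.085]
force: [0.4, 0.5, -0.1]
gripper_width: 0.601
finger_force: 0.0
```

Request:
carry_out(steps=[0.0095,0.0115,0.016,0,0,0,0.4,0.0095,0.011,0.0155,0,0,0,0.4,0,0,0.0095,0,0,0,0.4,0,0,0.0095,0,0,0,0.4,0,0,0.0095,0,0,0,0.4,0,0,0.009,0,0,0,0.4,0,0,0.0095,0,0,0,0.4,0,0,0.009,0,0,0,0.4])

```text
time_s: 18.55
tcp_pos: [0.4573, 0.3983, 0.0303]
tool_rot: [0.836, 0.533, 0.099, 0.084]
force: [0.2, 0.4, 0.3]
gripper_width: 0.601
finger_force: 0.0
```

Request:
carry_out(steps=[0,0,0,0,0,0,1,0,0,0,0,0,0,1,0,0,0,0,0,0,1,0,0,0,0,0,0,1,0,0,0,0,0,0,1,0,0,0,0,0,0,1,0,0,0,0,0,0,1,0,0,0,0,0,0,1])

```text
time_s: 19.55
tcp_pos: [0.4572, 0.3982, 0.0308]
tool_rot: [0.836, 0.533, 0.099, 0.084]
force: [0.0, -0.2, -1.1]
gripper_width: 0.411
finger_force: 40.7
```

```bash
python3 - <<'E'
from h import *
a=(-34.5,31.3,-17)
P,Q=coilpose(*a,19); err(P,Q)
D=downrot(YR)
plan([(P+NB*.06,Q,1,6),(P+NB*.06+[.0,0,.07],Q,1,2),(rackpt(-.035,.058,.11),D,1,16),(rackpt(-.035,.058,.020),D,1,8)])
E
```

```text
t 19.55 poserr mm [-0.5  0.2  0.6] rot [ 0.  0. -0.] w 0.411 ff 40.7 F [ 0.  -0.2 -1.1]
[0, 0, -0.01, -0, -0, 0, 1, 0, 0, -0.01, -0, -0, 0, 1, 0, 0, -0.01, -0, -0, 0, 1, 0, 0, -0.0095, -0, -0, 0, 1, 0, 0, -0.01, -0, -0, 0, 1, 0, 0.0005, -0.0095, -0, -0, 0, 1, 0.0025, 0.0085, -0.034, -0, -0, 0, 1, 0.003, 0.0085, -0.034, -0, -0, 0, 1]
[-0.0185, 0.015, 0.0055, 0.9, -0, -2, 1, -0.019, 0.0145, 0.0055, 1, -0, -2, 1, -0.0195, 0.014, 0.005, 0.9, -0, -2, 1, -0.02, 0.0135, 0.005, 1, -0, -2.1, 1, -0.0205, 0.0125, 0.0045, 0.9, -0, -2, 1, -0.021, 0.012, 0.0045, 1, -0, -2.1, 1, -0.0215, 0.0115, 0.004, 1, -0, -2, 1, -0.022, 0.0105, 0.004, 0.9, -0, -2.1, 1]
[-0.022, 0.01, 0.004, 1, -0, -2, 1, -0.0225, 0.009, 0.0035, 0.9, -0, -2.1, 1, -0.023, 0.0085, 0.0035, 1, -0, -2, 1, -0.023, 0.0075, 0.0035, 0.9, -0, -2, 1, -0.0235, 0.0065, 0.003, 1, -0, -2.1, 1, -0.0235, 0.006, 0.003, 0.9, -0.1, -2, 1, -0.024, 0.0055, 0.0035, 1, -0, -2.1, 1, -0.024, 0.004, 0.003, 0.9, -0.1, -2, 1]
[-0, 0, 0.011, 0, 0, -0, 1, -0, 0, 0.0115, 0, 0, -0, 1, -0, 0, 0.011, 0, 0, -0, 1, -0, 0, 0.0115, 0, 0, -0, 1, -0, 0, 0.011, 0, 0, -0, 1, -0, 0, 0.0115, 0, 0, -0, 1, -0, 0, 0.011, 0, 0, -0, 1, -0, 0, 0.0115, 0, 0, -0, 1]
```

Request:
carry_out(steps=[0,0,-0.01,0,0,0,1,0,0,-0.01,0,0,0,1,0,0,-0.01,0,0,0,1,0,0,-0.0095,0,0,0,1,0,0,-0.01,0,0,0,1,0,0.0005,-0.0095,0,0,0,1,0.0025,0.0085,-0.034,0,0,0,1,0.003,0.0085,-0.034,0,0,0,1])

```text
time_s: 20.55
tcp_pos: [0.442, 0.4, 0.1593]
tool_rot: [0.836, 0.533, 0.099, 0.085]
force: [0.2, 0.2, -1.1]
gripper_width: 0.414
finger_force: 40.7
```

Request:
carry_out(steps=[-0.0185,0.015,0.0055,0.9,0,-2,1,-0.019,0.0145,0.0055,1,0,-2,1,-0.0195,0.014,0.005,0.9,0,-2,1,-0.02,0.0135,0.005,1,0,-2.1,1,-0.0205,0.0125,0.0045,0.9,0,-2,1,-0.021,0.012,0.0045,1,0,-2.1,1,-0.0215,0.0115,0.004,1,0,-2,1,-0.022,0.0105,0.004,0.9,0,-2.1,1])

```text
time_s: 21.55
tcp_pos: [0.4983, 0.2126, 0.1343]
tool_rot: [0.755, 0.652, 0.051, 0.042]
force: [0.8, -0.4, -1.0]
gripper_width: 0.413
finger_force: 40.8
```

Request:
carry_out(steps=[-0.022,0.01,0.004,1,0,-2,1,-0.0225,0.009,0.0035,0.9,0,-2.1,1,-0.023,0.0085,0.0035,1,0,-2,1,-0.023,0.0075,0.0035,0.9,0,-2,1,-0.0235,0.0065,0.003,1,0,-2.1,1,-0.0235,0.006,0.003,0.9,-0.1,-2,1,-0.024,0.0055,0.0035,1,0,-2.1,1,-0.024,0.004,0.003,0.9,-0.1,-2,1])

```text
time_s: 22.55
tcp_pos: [0.553, 0.0253, 0.1102]
tool_rot: [0.657, 0.754, -0.0, 0.0]
force: [-0.9, 0.3, -0.3]
gripper_width: 0.41
finger_force: 40.8
```

```bash
python3 - <<'E'
from h import *
D=downrot(YR); P=rackpt(-.035,.058,.11); err(P,D)
P0=rackpt(-.035,.058,.020)
c=plan([(P0,D,1,8),(P0,D,.4,4),(P0+[0,0,.08],D,.4,4)])
s=shot("scene"); crop(s,185,130,125,115,5,"s5")
E
```

```text
t 22.55 poserr mm [-0.  -1.   0.2] rot [-0. -0. -0.] w 0.41 ff 40.8 F [-0.9  0.3 -0.3]
[0, 0, 0.0115, 0, 0, 0, 1, 0, 0, 0.011, 0, 0, 0, 1, 0, 0, 0.0115, 0, 0, 0, 1, 0, 0, 0.011, 0, 0, 0, 1, 0, 0, 0.0115, 0, 0, 0, 1, 0.0005, 0, 0.011, 0, 0, 0, 1, 0, 0, 0.0115, 0, 0, 0, 1, 0.0005, 0, 0.011, 0, 0, 0, 1]
[-0, 0, 0, 0, 0, 0, 0.4, -0, 0, 0, 0, 0, 0, 0.4, -0, 0, 0, 0, 0, 0, 0.4, -0, 0, 0, 0, 0, 0, 0.4, -0, 0, -0.02, 0, 0, 0, 0.4, -0, 0, -0.02, 0, 0, 0, 0.4, -0, 0, -0.02, 0, 0, 0, 0.4, -0, 0, -0.02, 0, 0, 0, 0.4]
```

View pics/s5.png

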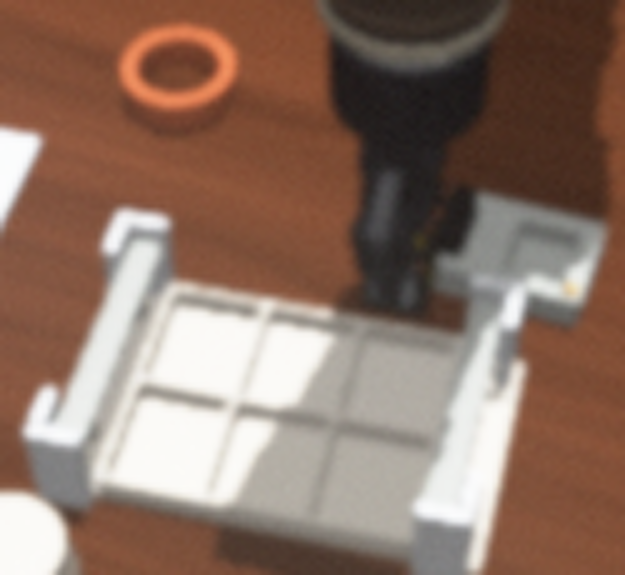

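The coil is held (35 mm opening, 41 N) above the rear-right compartment, fingers at about crop (390,280). Lower and release.

Request:
carry_out(steps=[0,0,0.0115,0,0,0,1,0,0,0.011,0,0,0,1,0,0,0.0115,0,0,0,1,0,0,0.011,0,0,0,1,0,0,0.0115,0,0,0,1,0.0005,0,0.011,0,0,0,1,0,0,0.0115,0,0,0,1,0.0005,0,0.01,0,0,0,1])

```text
time_s: 23.6
tcp_pos: [0.5527, 0.0272, 0.0201]
tool_rot: [0.657, 0.754, 0.0, 0.0]
force: [-0.6, 0.4, -0.3]
gripper_width: 0.411
finger_force: 40.8
```

Request:
carry_out(steps=[0,0,0.001,0,0,0,1,0,0,0,0,0,0,0.4,0,0,0,0,0,0,0.4,0,0,0,0,0,0,0.4,0,0,-0.02,0,0,0,0.4,0,0,-0.02,0,0,0,0.4,0,0,-0.02,0,0,0,0.4,0,0,-0.02,0,0,0,0.4])

```text
time_s: 24.6
tcp_pos: [0.5528, 0.0273, 0.1008]
tool_rot: [0.657, 0.754, 0.0, 0.0]
force: [0.2, -0.5, 0.1]
gripper_width: 0.601
finger_force: 0.0
```

```bash
python3 - <<'E'
from h import *
D=downrot(YR); P=rackpt(-.035,.058,.10); err(P,D)
# potted hover, small detour
Q=downrot(2.2); M=np.array([.4374,.011,0])
plan([(M+[0,0,.10],Q,.3,4),(M+[0,0,.026],Q,.3,4)])
coils()
E
```

```text
t 24.6 poserr mm [-0.3  1.   0.8] rot [-0.  0.  0.] w 0.601 ff 0.0 F [ 0.2 -0.5  0.1]
[-0, -0.029, 0, 0, -0, 1.4, 0.3, -0.001, -0.029, 0, 0, -0, 1.4, 0.3, -0.0015, -0.029, 0.0005, 0, -0, 1.4, 0.3, -0.002, -0.0295, 0, 0, -0, 1.5, 0.3, -0, 0, 0.0185, 0, -0, -0, 0.3, -0, 0, 0.0185, 0, -0, -0, 0.3, -0, 0, 0.0185, 0, -0, -0, 0.3, -0, 0, 0.0185, 0, -0, -0, 0.3]
top px [116.5 240.6] bin [-29.9 -26.   38. ] size [20.4 26.1] ang 8.4
top px [119.  215.2] bin [ 34.1 -27.2  38. ] size [21.1 26.8] ang 2.5
top px [100.  210.4] bin [41.1 21.  38. ] size [20.  26.7] ang -2.1
scene px [397.5 225.7] bin [45.5 20.6 38. ] size [23.9 31.4] ang -2.6
scene px [379.7 216.1] bin [ 35.9 -27.4  38. ] size [24.6 37.9] ang 2.2
scene px [385.2 204. ] bin [-27.2 -25.6  38. ] size [25.9 36.5] ang 3.7
```

Coil D has been knocked and now sits near bin (42,21); I'll handle it with a fresh look. The potted unit is next, being close.

Request:
carry_out(steps=[0,-0.029,0,0,0,1.4,0.3,-0.001,-0.029,0,0,0,1.4,0.3,-0.0015,-0.029,0.0005,0,0,1.4,0.3,-0.002,-0.0295,0,0,0,1.5,0.3,0,0,0.0185,0,0,0,0.3,0,0,0.0185,0,0,0,0.3,0,0,0.0185,0,0,0,0.3,0,0,0.0185,0,0,0,0.3])

```text
time_s: 25.7
tcp_pos: [0.4371, 0.0111, 0.0245]
tool_rot: [0.694, 0.72, 0.0, 0.0]
force: [-0.1, 0.4, -0.1]
gripper_width: 0.701
finger_force: 0.0
```

Request:
carry_out(steps=[0,0,0,0,0,0,1,0,0,0,0,0,0,1,0,0,0,0,0,0,1,0,0,0,0,0,0,1,0,0,0,0,0,0,1,0,0,0,0,0,0,1,0,0,0,0,0,0,1,0,0,0,0,0,0,1])

```text
time_s: 26.7
tcp_pos: [0.4372, 0.0111, 0.0254]
tool_rot: [0.694, 0.72, 0.0, 0.0]
force: [-1.0, 0.4, -2.2]
gripper_width: 0.455
finger_force: 41.0
```

```bash
python3 - <<'E'
from h import *
Q=downrot(2.2); M=np.array([.4374,.011,0]); err(M+[0,0,.026],Q)
D=downrot(YR);h=bot.get_state()["tcp_pos"][2]-.006; print(h)
T=rackpt(-.035,0,0)
plan([(M+[0,0,.05],Q,1,4),(M+[0,0,.11],Q,1,4),(T+[0,0,.11],D,1,5),(T+[0,0,.004+h+.001],D,1,8),(T+[0,0,.004+h+.001],D,.4,3),(T+[0,0,.12],D,.4,4)])
E
```

```text
t 26.7 poserr mm [-0.2  0.1 -0.6] rot [-0.  0.  0.] w 0.455 ff 41.0 F [-1.   0.4 -2.2]
0.019356805259526884
[-0, 0, -0.006, 0, -0, -0, 1, -0, 0, -0.006, 0, -0, -0, 1, -0, 0, -0.0065, 0, -0, -0, 1, -0, 0, -0.006, 0, -0, -0, 1, -0, 0, -0.015, 0, -0, -0, 1, -0, 0, -0.015, 0, -0, -0, 1, -0, 0, -0.015, 0, -0, -0, 1, -0, 0, -0.015, 0, -0, -0, 1]
[-0.0095, 0.0245, -0, 0, -0, -1.1, 1, -0.01, 0.024, -0, 0, -0, -1.2, 1, -0.0105, 0.024, -0, 0, -0, -1.1, 1, -0.0105, 0.024, -0, 0, -0, -1.2, 1, -0.011, 0.0235, -0, 0, 0, -1.1, 1, -0, 0, 0.0105, 0, 0, -0, 1, -0, 0, 0.0105, 0, 0, -0, 1, -0, 0, 0.011, 0, 0, -0, 1]
[-0, 0, 0.0105, 0, 0, -0, 1, -0, 0, 0.011, 0, 0, -0, 1, -0, 0, 0.0105, 0, 0, -0, 1, -0, 0, 0.011, 0, 0, -0, 1, -0, 0, 0.0105, 0, 0, -0, 1, -0, 0, 0, 0, 0, -0, 0.4, -0, 0, 0, 0, 0, -0, 0.4, -0, 0, 0, 0, 0, -0, 0.4]
[-0, 0, -0.024, 0, 0, -0, 0.4, -0, 0, -0.024, 0, 0, -0, 0.4, -0, 0, -0.024, 0, 0, -0, 0.4, -0, 0, -0.0235, 0, 0, -0, 0.4, 0, 0, 0, 0, 0, 0, 0.4, 0, 0, 0, 0, 0, 0, 0.4, 0, 0, 0, 0, 0, 0, 0.4, 0, 0, 0, 0, 0, 0, 0.4]
```

Request:
carry_out(steps=[0,0,-0.006,0,0,0,1,0,0,-0.006,0,0,0,1,0,0,-0.0065,0,0,0,1,0,0,-0.006,0,0,0,1,0,0,-0.015,0,0,0,1,0,0,-0.015,0,0,0,1,0,0,-0.015,0,0,0,1,0,0,-0.015,0,0,0,1])

```text
time_s: 27.7
tcp_pos: [0.4371, 0.0111, 0.1107]
tool_rot: [0.694, 0.72, 0.0, 0.0]
force: [0.8, 0.5, -1.0]
gripper_width: 0.458
finger_force: 41.0
```

Request:
carry_out(steps=[-0.0095,0.0245,0,0,0,-1.1,1,-0.01,0.024,0,0,0,-1.2,1,-0.0105,0.024,0,0,0,-1.1,1,-0.0105,0.024,0,0,0,-1.2,1,-0.011,0.0235,0,0,0,-1.1,1,0,0,0.0105,0,0,0,1,0,0,0.0105,0,0,0,1,0,0,0.011,0,0,0,1])

```text
time_s: 28.7
tcp_pos: [0.5598, -0.0305, 0.077]
tool_rot: [0.657, 0.754, -0.0, -0.0]
force: [-0.1, 0.4, -0.1]
gripper_width: 0.452
finger_force: 41.1
```

Request:
carry_out(steps=[0,0,0.0105,0,0,0,1,0,0,0.011,0,0,0,1,0,0,0.0105,0,0,0,1,0,0,0.011,0,0,0,1,0,0,0.0105,0,0,0,1,0,0,0,0,0,0,0.4,0,0,0,0,0,0,0.4,0,0,0,0,0,0,0.4])

```text
time_s: 29.7
tcp_pos: [0.5613, -0.031, 0.0249]
tool_rot: [0.657, 0.754, 0.0, 0.0]
force: [0.6, 0.5, 0.9]
gripper_width: 0.602
finger_force: 0.0
```

Request:
carry_out(steps=[0,0,-0.024,0,0,0,0.4,0,0,-0.024,0,0,0,0.4,0,0,-0.024,0,0,0,0.4,0,0,-0.0235,0,0,0,0.4,0,0,0,0,0,0,0.4,0,0,0,0,0,0,0.4,0,0,0,0,0,0,0.4,0,0,0,0,0,0,0.4])

```text
time_s: 30.7
tcp_pos: [0.5605, -0.031, 0.1192]
tool_rot: [0.657, 0.754, -0.0, -0.0]
force: [-0.0, -0.3, 1.7]
gripper_width: 0.599
finger_force: 0.0
```

```bash
python3 - <<'E'
from h import *
coils()
t=shot("top");s=shot("scene");cv2.imwrite("pics/s6.png",np.hstack([cv2.resize(s[165:265,340:430],(360,400),interpolation=cv2.INTER_CUBIC),cv2.resize(t[135:225,205:305],(440,400),interpolation=cv2.INTER_CUBIC)]))
W=tri([[100,210.4],[119,215.2],[116.5,240.6]],[[397.5,225.7],[379.7,216.1],[385.2,204]]);print((RB.inv().apply(W-PB)*1000).round(1))
a=(34.5,-27.3,2.5)
U,Q=coilpose(*a,85)
H=rackpt(-.035,0,.13)
plan([(U+[0,-.05,.06],Q,.4,14),(U,Q,.4,2)])
E
```

```text
top px [116.5 240.6] bin [-29.8 -25.9  38. ] size [20.5 26.7] ang 8.5
top px [119.  215.3] bin [ 34.  -27.2  38. ] size [21.2 26.8] ang 4.4
top px [ 99.9 210.4] bin [41.  21.1 38. ] size [20.2 26.8] ang -1.7
scene px [397.4 225.7] bin [45.5 20.6 38. ] size [24.2 31.3] ang -2.7
scene px [379.7 216.1] bin [ 35.9 -27.4  38. ] size [24.8 38.3] ang 2.2
scene px [385.2 204. ] bin [-27.1 -25.7  38. ] size [25.6 36.3] ang 4.3
[[ 40.7  21.6  35.1]
 [ 34.1 -27.1  37. ]
 [-30.3 -25.4  36.2]]
[0.023, -0.0015, -0.0035, -1.1, -0.2, 0.9, 0.4, 0.023, -0.0015, -0.004, -1.1, -0.2, 1, 0.4, 0.0225, -0.002, -0.004, -1.1, -0.2, 0.9, 0.4, 0.0225, -0.002, -0.004, -1, -0.2, 1, 0.4, 0.0225, -0.0025, -0.004, -1.1, -0.2, 0.9, 0.4, 0.0225, -0.003, -0.0045, -1, -0.2, 1, 0.4, 0.0225, -0.003, -0.0045, -1.1, -0.2, 0.9, 0.4, 0.0225, -0.0035, -0.0045, -1, -0.1, 1, 0.4]
[0.0225, -0.0035, -0.0045, -1.1, -0.2, 0.9, 0.4, 0.0225, -0.004, -0.005, -1, -0.1, 1, 0.4, 0.022, -0.0045, -0.005, -1.1, -0.2, 0.9, 0.4, 0.022, -0.0045, -0.005, -1, -0.1, 1, 0.4, 0.022, -0.005, -0.0055, -1.1, -0.2, 0.9, 0.4, 0.0225, -0.005, -0.0055, -1, -0.1, 1, 0.4, 0.025, -0.01, 0.028, -0, -0, -0, 0.4, 0.0255, -0.01, 0.0285, -0, -0, -0, 0.4]
```

View pics/s6.png

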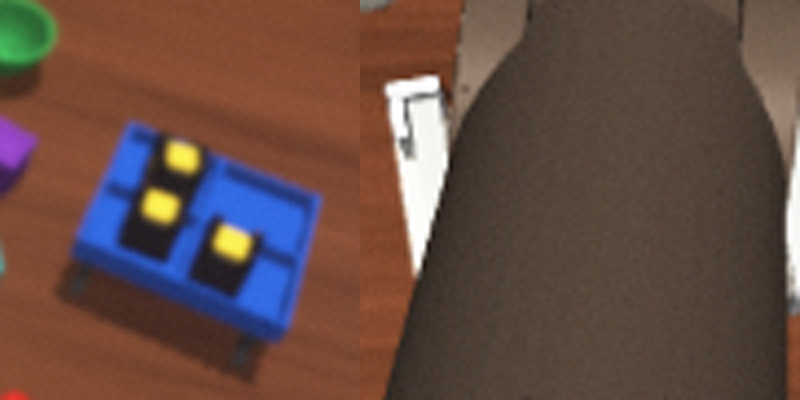

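The three remaining coils are pins-up in the bin, at scene crop (183,155), (160,205) and (232,242). D is the one at (232,242). I go for D.

```bash
python3 - <<'E'
from h import *
a=(41.5,21.2,-2)
U,Q=coilpose(*a,75);P,_=coilpose(*a,19)
plan([(U+[0,-.05,.06],Q,.4,14),(U,Q,.4,3),(P,Q,.4,6),(P,Q,.4,1),(P,Q,1,8)])
E
```

```text
[0.026, 0.0005, -0.003, -1.1, -0.1, 1.3, 0.4, 0.026, -0.0005, -0.003, -1.1, -0.1, 1.3, 0.4, 0.026, -0.001, -0.0035, -1.1, -0.1, 1.3, 0.4, 0.026, -0.0015, -0.0035, -1.1, -0.1, 1.3, 0.4, 0.026, -0.002, -0.0035, -1.1, -0.1, 1.3, 0.4, 0.026, -0.0025, -0.0035, -1.1, -0.1, 1.2, 0.4, 0.0255, -0.003, -0.0035, -1, -0.2, 1.3, 0.4, 0.0255, -0.003, -0.0035, -1.1, -0.1, 1.2, 0.4]
[0.0255, -0.004, -0.004, -1, -0.2, 1.3, 0.4, 0.0255, -0.004, -0.004, -1.1, -0.1, 1.2, 0.4, 0.0255, -0.0045, -0.004, -1, -0.2, 1.3, 0.4, 0.0255, -0.0055, -0.0045, -1.1, -0.1, 1.2, 0.4, 0.025, -0.0055, -0.0045, -1, -0.2, 1.3, 0.4, 0.025, -0.0065, -0.0045, -1.1, -0.1, 1.2, 0.4, 0.0165, -0.008, 0.0185, 0, -0, 0, 0.4, 0.016, -0.008, 0.019, 0, -0, 0, 0.4]
[0.0165, -0.008, 0.0185, 0, -0, 0, 0.4, -0, 0, 0.0095, 0, -0, 0, 0.4, -0, 0, 0.0095, 0, -0, 0, 0.4, -0, 0, 0.0095, 0, -0, 0, 0.4, -0, 0, 0.009, 0, -0, 0, 0.4, -0, 0, 0.0095, 0, -0, 0, 0.4, -0.0005, 0, 0.009, 0, -0, 0, 0.4, 0, 0, 0, 0, -0, 0, 0.4]
[0, 0, 0, 0, -0, 0, 1, 0, 0, 0, 0, -0, 0, 1, 0, 0, 0, 0, -0, 0, 1, 0, 0, 0, 0, -0, 0, 1, 0, 0, 0, 0, -0, 0, 1, 0, 0, 0, 0, -0, 0, 1, 0, 0, 0, 0, -0, 0, 1, 0, 0, 0, 0, -0, 0, 1]
```

Request:
carry_out(steps=[0.026,0.0005,-0.003,-1.1,-0.1,1.3,0.4,0.026,-0.0005,-0.003,-1.1,-0.1,1.3,0.4,0.026,-0.001,-0.0035,-1.1,-0.1,1.3,0.4,0.026,-0.0015,-0.0035,-1.1,-0.1,1.3,0.4,0.026,-0.002,-0.0035,-1.1,-0.1,1.3,0.4,0.026,-0.0025,-0.0035,-1.1,-0.1,1.2,0.4,0.0255,-0.003,-0.0035,-1,-0.2,1.3,0.4,0.0255,-0.003,-0.0035,-1.1,-0.1,1.2,0.4])

```text
time_s: 31.9
tcp_pos: [0.5339, 0.176, 0.1452]
tool_rot: [0.72, 0.69, 0.052, 0.056]
force: [0.6, 0.4, 0.2]
gripper_width: 0.601
finger_force: 0.0
```

Request:
carry_out(steps=[0.0255,-0.004,-0.004,-1,-0.2,1.3,0.4,0.0255,-0.004,-0.004,-1.1,-0.1,1.2,0.4,0.0255,-0.0045,-0.004,-1,-0.2,1.3,0.4,0.0255,-0.0055,-0.0045,-1.1,-0.1,1.2,0.4,0.025,-0.0055,-0.0045,-1,-0.2,1.3,0.4,0.025,-0.0065,-0.0045,-1.1,-0.1,1.2,0.4,0.0165,-0.008,0.0185,0,0,0,0.4,0.016,-0.008,0.019,0,0,0,0.4])

```text
time_s: 32.9
tcp_pos: [0.5143, 0.3644, 0.1238]
tool_rot: [0.759, 0.638, 0.088, 0.097]
force: [0.2, -0.0, 0.1]
gripper_width: 0.601
finger_force: 0.0
```

Request:
carry_out(steps=[0.0165,-0.008,0.0185,0,0,0,0.4,0,0,0.0095,0,0,0,0.4,0,0,0.0095,0,0,0,0.4,0,0,0.0095,0,0,0,0.4,0,0,0.009,0,0,0,0.4,0,0,0.0095,0,0,0,0.4,-0.0005,0,0.009,0,0,0,0.4,0,0,0,0,0,0,0.4])

```text
time_s: 33.9
tcp_pos: [0.5286, 0.3771, 0.0494]
tool_rot: [0.759, 0.637, 0.087, 0.097]
force: [-0.9, 0.4, -0.9]
gripper_width: 0.601
finger_force: 0.0
```

Request:
carry_out(steps=[0,0,0,0,0,0,1,0,0,0,0,0,0,1,0,0,0,0,0,0,1,0,0,0,0,0,0,1,0,0,0,0,0,0,1,0,0,0,0,0,0,1,0,0,0,0,0,0,1,0,0,0,0,0,0,1])

```text
time_s: 34.9
tcp_pos: [0.5288, 0.3779, 0.0504]
tool_rot: [0.759, 0.637, 0.088, 0.097]
force: [-2.9, -0.2, 5.7]
gripper_width: 0.415
finger_force: 41.2
```

```bash
cat >> h.py <<'E'
def deliver(a,T,nt=16,place=.020):
    "held coil at bin pose a -> rack compartment T, release, up"
    P,Q=coilpose(*a,19); err(P,Q); D=downrot(YR); p=bot.get_state()["tcp_pos"]; c=rackpt(*T,0)
    plan([(p+NB*.06,Q,1,6),(p+NB*.06+[0,0,.06],Q,1,2),(c+[0,0,.11],D,1,nt),(c+[0,0,place+.001],D,1,8),(c+[0,0,place],D,1,1),(c+[0,0,place],D,.4,3),(c+[0,0,.12],D,.4,4)])
def fetch(a):
    U,Q=coilpose(*a,75);P,_=coilpose(*a,19)
    plan([(U+[0,-.05,.06],Q,.4,14),(U,Q,.4,3),(P,Q,.4,6),(P,Q,.4,1)])
E
python3 - <<'E'
from h import *
deliver((41.5,21.2,-2),(.035,.058))
E
```

```text
t 34.9 poserr mm [-0.2  0.   0.6] rot [-0.  0. -0.] w 0.415 ff 41.2 F [-2.9 -0.2  5.7]
[0, 0, -0.01, 0, -0, 0, 1, 0, 0, -0.01, 0, -0, 0, 1, 0, 0, -0.01, 0, -0, 0, 1, 0, 0, -0.01, 0, -0, 0, 1, 0, 0, -0.01, 0, -0, 0, 1, 0, 0, -0.01, 0, -0, 0, 1, 0.0005, 0.008, -0.029, 0, -0, 0, 1, 0, 0.0075, -0.029, 0, -0, 0, 1]
[-0.02, 0.009, 0.006, 0.9, 0.1, -1.1, 1, -0.02, 0.009, 0.006, 0.9, 0.1, -1.1, 1, -0.0205, 0.0085, 0.0055, 0.9, 0.1, -1.1, 1, -0.0205, 0.0085, 0.0055, 0.9, 0.1, -1.1, 1, -0.021, 0.008, 0.0055, 0.9, 0.1, -1.1, 1, -0.021, 0.0075, 0.005, 1, 0.1, -1.1, 1, -0.021, 0.0075, 0.005, 0.9, 0.1, -1.1, 1, -0.021, 0.007, 0.005, 1, 0.1, -1.1, 1]
[-0.0215, 0.0065, 0.0045, 0.9, 0.1, -1.1, 1, -0.0215, 0.0065, 0.0045, 1, 0.1, -1.1, 1, -0.0215, 0.006, 0.0045, 0.9, 0.1, -1.1, 1, -0.0215, 0.0055, 0.0045, 1, 0.1, -1.1, 1, -0.022, 0.0055, 0.004, 0.9, 0.1, -1.1, 1, -0.022, 0.005, 0.004, 1, 0.2, -1.2, 1, -0.022, 0.0045, 0.004, 0.9, 0.1, -1.1, 1, -0.022, 0.004, 0.004, 1, 0.2, -1.2, 1]
[-0, -0, 0.011, -0, -0, 0, 1, -0, -0, 0.011, -0, -0, 0, 1, -0, -0, 0.011, -0, -0, 0, 1, -0, -0, 0.011, -0, -0, 0, 1, -0, -0, 0.0115, -0, -0, 0, 1, -0, -0, 0.011, -0, -0, 0, 1, -0, -0, 0.0115, -0, -0, 0, 1, -0, -0, 0.011, -0, -0, 0, 1]
[-0, -0, 0.001, -0, -0, 0, 1, -0, -0, 0, -0, -0, 0, 0.4, -0, -0, 0, -0, -0, 0, 0.4, -0, -0, 0, -0, -0, 0, 0.4, -0, -0, -0.025, -0, -0, 0, 0.4, -0, -0, -0.025, -0, -0, 0, 0.4, -0, -0, -0.025, -0, -0, 0, 0.4, -0, -0, -0.025, -0, -0, 0, 0.4]
```

Request:
carry_out(steps=[0,0,-0.01,0,0,0,1,0,0,-0.01,0,0,0,1,0,0,-0.01,0,0,0,1,0,0,-0.01,0,0,0,1,0,0,-0.01,0,0,0,1,0,0,-0.01,0,0,0,1,0.0005,0.008,-0.029,0,0,0,1,0,0.0075,-0.029,0,0,0,1])

```text
time_s: 35.9
tcp_pos: [0.513, 0.3796, 0.1692]
tool_rot: [0.759, 0.637, 0.088, 0.097]
force: [0.3, 0.8, 0.2]
gripper_width: 0.413
finger_force: 40.4
```

Request:
carry_out(steps=[-0.02,0.009,0.006,0.9,0.1,-1.1,1,-0.02,0.009,0.006,0.9,0.1,-1.1,1,-0.0205,0.0085,0.0055,0.9,0.1,-1.1,1,-0.0205,0.0085,0.0055,0.9,0.1,-1.1,1,-0.021,0.008,0.0055,0.9,0.1,-1.1,1,-0.021,0.0075,0.005,1,0.1,-1.1,1,-0.021,0.0075,0.005,0.9,0.1,-1.1,1,-0.021,0.007,0.005,1,0.1,-1.1,1])

```text
time_s: 36.9
tcp_pos: [0.5681, 0.2071, 0.1394]
tool_rot: [0.712, 0.699, 0.044, 0.05]
force: [0.2, 0.8, -0.8]
gripper_width: 0.409
finger_force: 40.4
```

Request:
carry_out(steps=[-0.0215,0.0065,0.0045,0.9,0.1,-1.1,1,-0.0215,0.0065,0.0045,1,0.1,-1.1,1,-0.0215,0.006,0.0045,0.9,0.1,-1.1,1,-0.0215,0.0055,0.0045,1,0.1,-1.1,1,-0.022,0.0055,0.004,0.9,0.1,-1.1,1,-0.022,0.005,0.004,1,0.2,-1.2,1,-0.022,0.0045,0.004,0.9,0.1,-1.1,1,-0.022,0.004,0.004,1,0.2,-1.2,1])

```text
time_s: 37.9
tcp_pos: [0.6225, 0.0352, 0.1102]
tool_rot: [0.656, 0.754, -0.0, -0.0]
force: [0.2, -0.1, -0.6]
gripper_width: 0.407
finger_force: 40.4
```

Request:
carry_out(steps=[0,0,0.011,0,0,0,1,0,0,0.011,0,0,0,1,0,0,0.011,0,0,0,1,0,0,0.011,0,0,0,1,0,0,0.0115,0,0,0,1,0,0,0.011,0,0,0,1,0,0,0.0115,0,0,0,1,0,0,0.011,0,0,0,1])

```text
time_s: 38.9
tcp_pos: [0.6224, 0.0359, 0.0202]
tool_rot: [0.657, 0.754, -0.0, -0.0]
force: [-0.8, -0.4, -0.5]
gripper_width: 0.414
finger_force: 40.4
```

Request:
carry_out(steps=[0,0,0.001,0,0,0,1,0,0,0,0,0,0,0.4,0,0,0,0,0,0,0.4,0,0,0,0,0,0,0.4,0,0,-0.025,0,0,0,0.4,0,0,-0.025,0,0,0,0.4,0,0,-0.025,0,0,0,0.4,0,0,-0.025,0,0,0,0.4])

```text
time_s: 39.9
tcp_pos: [0.6224, 0.0359, 0.1211]
tool_rot: [0.657, 0.754, -0.0, 0.0]
force: [0.5, -0.6, 0.4]
gripper_width: 0.597
finger_force: 0.0
```

```bash
python3 - <<'E'
from h import *
err(rackpt(.035,.058,.12),downrot(YR)); coils()
fetch((34.3,-27.2,4))
E
```

```text
t 39.9 poserr mm [0.  0.1 1.1] rot [ 0. -0. -0.] w 0.597 ff 0.0 F [ 0.5 -0.6  0.4]
top px [116.5 240.6] bin [-29.9 -26.   38. ] size [20.4 26.1] ang 8.5
top px [119.  215.3] bin [ 34.1 -27.2  38. ] size [21.1 26.8] ang 2.5
scene px [379.7 216.1] bin [ 35.9 -27.4  38. ] size [24.8 37.9] ang 2.2
scene px [385.2 204. ] bin [-27.1 -25.6  38. ] size [25.7 36.5] ang 4.7
[0.0185, -0.0065, -0.003, -1, -0.2, 0.8, 0.4, 0.0185, -0.0065, -0.003, -1, -0.2, 0.8, 0.4, 0.0185, -0.0065, -0.003, -1, -0.2, 0.9, 0.4, 0.0185, -0.007, -0.0035, -1, -0.2, 0.8, 0.4, 0.0185, -0.007, -0.0035, -1.1, -0.2, 0.9, 0.4, 0.018, -0.0075, -0.0035, -1, -0.2, 0.8, 0.4, 0.018, -0.0075, -0.004, -1.1, -0.2, 0.9, 0.4, 0.018, -0.0075, -0.004, -1, -0.2, 0.8, 0.4]
[0.0175, -0.008, -0.0045, -1.1, -0.2, 0.9, 0.4, 0.0175, -0.008, -0.0045, -1, -0.2, 0.8, 0.4, 0.0175, -0.0085, -0.005, -1.1, -0.2, 0.9, 0.4, 0.0175, -0.0085, -0.005, -1, -0.1, 0.8, 0.4, 0.017, -0.0085, -0.005, -1.1, -0.2, 0.9, 0.4, 0.0175, -0.0085, -0.0055, -1, -0.1, 0.8, 0.4, 0.017, -0.0065, 0.019, -0, -0, 0, 0.4, 0.017, -0.006, 0.0185, -0, -0, 0, 0.4]
[0.0165, -0.0065, 0.019, -0, -0, 0, 0.4, 0, 0, 0.0095, -0, -0, 0, 0.4, 0, 0, 0.0095, -0, -0, 0, 0.4, 0, 0, 0.009, -0, -0, 0, 0.4, 0, 0, 0.0095, -0, -0, 0, 0.4, 0, 0, 0.009, -0, -0, 0, 0.4, 0, 0, 0.0095, -0, -0, 0, 0.4, 0, 0, -0, -0, -0, 0, 0.4]
```

Coil D is placed, and the other two haven't moved. Fetch coil C.

Request:
carry_out(steps=[0.0185,-0.0065,-0.003,-1,-0.2,0.8,0.4,0.0185,-0.0065,-0.003,-1,-0.2,0.8,0.4,0.0185,-0.0065,-0.003,-1,-0.2,0.9,0.4,0.0185,-0.007,-0.0035,-1,-0.2,0.8,0.4,0.0185,-0.007,-0.0035,-1.1,-0.2,0.9,0.4,0.018,-0.0075,-0.0035,-1,-0.2,0.8,0.4,0.018,-0.0075,-0.004,-1.1,-0.2,0.9,0.4,0.018,-0.0075,-0.004,-1,-0.2,0.8,0.4])

```text
time_s: 41.0
tcp_pos: [0.5516, 0.1776, 0.142]
tool_rot: [0.698, 0.712, 0.044, 0.057]
force: [-0.6, -0.5, 0.2]
gripper_width: 0.599
finger_force: 0.0
```

Request:
carry_out(steps=[0.0175,-0.008,-0.0045,-1.1,-0.2,0.9,0.4,0.0175,-0.008,-0.0045,-1,-0.2,0.8,0.4,0.0175,-0.0085,-0.005,-1.1,-0.2,0.9,0.4,0.0175,-0.0085,-0.005,-1,-0.1,0.8,0.4,0.017,-0.0085,-0.005,-1.1,-0.2,0.9,0.4,0.0175,-0.0085,-0.0055,-1,-0.1,0.8,0.4,0.017,-0.0065,0.019,0,0,0,0.4,0.017,-0.006,0.0185,0,0,0,0.4])

```text
time_s: 42.0
tcp_pos: [0.4988, 0.3172, 0.1188]
tool_rot: [0.725, 0.677, 0.08, 0.1]
force: [-0.3, -0.2, 0.6]
gripper_width: 0.599
finger_force: 0.0
```

Request:
carry_out(steps=[0.0165,-0.0065,0.019,0,0,0,0.4,0,0,0.0095,0,0,0,0.4,0,0,0.0095,0,0,0,0.4,0,0,0.009,0,0,0,0.4,0,0,0.0095,0,0,0,0.4,0,0,0.009,0,0,0,0.4,0,0,0.0095,0,0,0,0.4,0,0,0,0,0,0,0.4])

```text
time_s: 43.0
tcp_pos: [0.5128, 0.3301, 0.0442]
tool_rot: [0.725, 0.677, 0.079, 0.1]
force: [0.3, 0.7, 0.8]
gripper_width: 0.598
finger_force: 0.0
```

Request:
carry_out(steps=[0,0,0,0,0,0,1,0,0,0,0,0,0,1,0,0,0,0,0,0,1,0,0,0,0,0,0,1,0,0,0,0,0,0,1,0,0,0,0,0,0,1,0,0,0,0,0,0,1,0,0,0,0,0,0,1])

```text
time_s: 44.0
tcp_pos: [0.513, 0.3307, 0.0452]
tool_rot: [0.725, 0.677, 0.08, 0.1]
force: [-2.7, 0.3, 5.5]
gripper_width: 0.414
finger_force: 40.5
```

```bash
python3 - <<'E'
from h import *
deliver((34.3,-27.2,4),(.035,0))
E
```

```text
t 44.0 poserr mm [-2.4 -0.1 -2.8] rot [ 0.3 -0.  -0.1] w 0.414 ff 40.5 F [-2.7  0.3  5.5]
[-0, -0, -0.01, -0, 0, 0, 1, -0, -0, -0.01, -0.1, 0, 0, 1, -0, -0, -0.01, -0, 0, 0, 1, -0, -0, -0.01, -0.1, 0, 0, 1, -0, -0, -0.01, -0, 0, 0, 1, -0, -0, -0.01, -0.1, 0, 0.1, 1, -0.0005, 0.0075, -0.029, 0, 0, -0, 1, -0.0005, 0.008, -0.029, 0, 0, -0, 1]
[-0.0215, 0.0085, 0.006, 0.9, 0.2, -0.7, 1, -0.0215, 0.0085, 0.006, 0.9, 0.2, -0.7, 1, -0.0215, 0.008, 0.0055, 0.9, 0.2, -0.7, 1, -0.022, 0.008, 0.0055, 0.9, 0.2, -0.7, 1, -0.022, 0.008, 0.0055, 0.9, 0.2, -0.8, 1, -0.022, 0.0075, 0.005, 0.9, 0.1, -0.7, 1, -0.022, 0.0075, 0.005, 0.9, 0.2, -0.8, 1, -0.0225, 0.0075, 0.005, 0.9, 0.1, -0.7, 1]
[-0.0225, 0.007, 0.0045, 1, 0.2, -0.8, 1, -0.0225, 0.007, 0.0045, 0.9, 0.1, -0.7, 1, -0.0225, 0.0065, 0.0045, 1, 0.2, -0.8, 1, -0.0225, 0.0065, 0.004, 0.9, 0.1, -0.7, 1, -0.0225, 0.006, 0.004, 1, 0.2, -0.8, 1, -0.023, 0.006, 0.0035, 0.9, 0.1, -0.7, 1, -0.023, 0.0055, 0.0035, 1, 0.2, -0.8, 1, -0.023, 0.0055, 0.004, 0.9, 0.1, -0.7, 1]
[0, -0, 0.011, 0, 0, -0, 1, 0, -0, 0.011, 0, 0, -0, 1, 0, -0, 0.011, 0, 0, -0, 1, 0, -0, 0.011, 0, 0, -0, 1, 0, -0, 0.011, 0, 0, -0, 1, 0, -0, 0.0115, 0, 0, -0, 1, 0, -0, 0.011, 0, 0, -0, 1, 0, -0, 0.0115, 0, 0, -0, 1]
[0, -0, 0.001, 0, 0, -0, 1, 0, -0, -0, 0, 0, -0, 0.4, 0, -0, -0, 0, 0, -0, 0.4, 0, -0, -0, 0, 0, -0, 0.4, 0, -0, -0.025, 0, 0, -0, 0.4, 0, -0, -0.025, 0, 0, -0, 0.4, 0, -0, -0.025, 0, 0, -0, 0.4, 0, -0, -0.025, 0, 0, -0, 0.4]
```

Request:
carry_out(steps=[0,0,-0.01,0,0,0,1,0,0,-0.01,-0.1,0,0,1,0,0,-0.01,0,0,0,1,0,0,-0.01,-0.1,0,0,1,0,0,-0.01,0,0,0,1,0,0,-0.01,-0.1,0,0.1,1,-0.0005,0.0075,-0.029,0,0,0,1,-0.0005,0.008,-0.029,0,0,0,1])

```text
time_s: 45.0
tcp_pos: [0.4974, 0.3327, 0.1639]
tool_rot: [0.725, 0.676, 0.082, 0.102]
force: [0.7, 0.7, -0.4]
gripper_width: 0.413
finger_force: 39.9
```

Request:
carry_out(steps=[-0.0215,0.0085,0.006,0.9,0.2,-0.7,1,-0.0215,0.0085,0.006,0.9,0.2,-0.7,1,-0.0215,0.008,0.0055,0.9,0.2,-0.7,1,-0.022,0.008,0.0055,0.9,0.2,-0.7,1,-0.022,0.008,0.0055,0.9,0.2,-0.8,1,-0.022,0.0075,0.005,0.9,0.1,-0.7,1,-0.022,0.0075,0.005,0.9,0.2,-0.8,1,-0.0225,0.0075,0.005,0.9,0.1,-0.7,1])

```text
time_s: 46.0
tcp_pos: [0.5642, 0.1547, 0.1367]
tool_rot: [0.694, 0.717, 0.043, 0.052]
force: [0.4, -0.4, -0.2]
gripper_width: 0.411
finger_force: 39.9
```

Request:
carry_out(steps=[-0.0225,0.007,0.0045,1,0.2,-0.8,1,-0.0225,0.007,0.0045,0.9,0.1,-0.7,1,-0.0225,0.0065,0.0045,1,0.2,-0.8,1,-0.0225,0.0065,0.004,0.9,0.1,-0.7,1,-0.0225,0.006,0.004,1,0.2,-0.8,1,-0.023,0.006,0.0035,0.9,0.1,-0.7,1,-0.023,0.0055,0.0035,1,0.2,-0.8,1,-0.023,0.0055,0.004,0.9,0.1,-0.7,1])

```text
time_s: 47.0
tcp_pos: [0.6307, -0.0225, 0.1099]
tool_rot: [0.657, 0.754, -0.0, 0.0]
force: [1.2, 0.1, -0.7]
gripper_width: 0.411
finger_force: 39.9
```

```bash
python3 - <<'E'
from h import *
D=downrot(YR);c=rackpt(.035,0,0); err(c+[0,0,.11],D)
plan([(c+[0,0,.019],D,1,7),(c+[0,0,.0185],D,1,1),(c+[0,0,.0185],D,.4,3),(c+[0,0,.12],D,.4,5)])
E
```

```text
t 47.0 poserr mm [ 0.3 -0.9 -0.1] rot [ 0. -0.  0.] w 0.411 ff 39.9 F [ 1.2  0.1 -0.7]
[0, -0, 0.013, -0, 0, -0, 1, 0, -0, 0.013, -0, 0, -0, 1, 0, -0, 0.013, -0, 0, -0, 1, 0.0005, -0, 0.013, -0, 0, -0, 1, 0, -0, 0.013, -0, 0, -0, 1, 0.0005, -0, 0.013, -0, 0, -0, 1, 0, -0, 0.013, -0, 0, -0, 1, 0, -0, 0.0005, -0, 0, -0, 1]
[0, -0, -0, -0, 0, -0, 0.4, 0, -0, -0, -0, 0, -0, 0.4, 0, -0, -0, -0, 0, -0, 0.4, -0, -0, -0.0205, -0, 0, -0, 0.4, -0, -0, -0.0205, -0, 0, -0, 0.4, -0, -0, -0.02, -0, 0, -0, 0.4, -0, -0, -0.0205, -0, 0, -0, 0.4, -0, -0, -0.02, -0, 0, -0, 0.4]
```

Request:
carry_out(steps=[0,0,0.013,0,0,0,1,0,0,0.013,0,0,0,1,0,0,0.013,0,0,0,1,0.0005,0,0.013,0,0,0,1,0,0,0.013,0,0,0,1,0.0005,0,0.013,0,0,0,1,0,0,0.013,0,0,0,1,0,0,0.0005,0,0,0,1])

```text
time_s: 48.0
tcp_pos: [0.6296, -0.0208, 0.0169]
tool_rot: [0.657, 0.754, -0.001, -0.0]
force: [0.7, -0.2, -1.0]
gripper_width: 0.408
finger_force: 40.0
```

Request:
carry_out(steps=[0,0,0,0,0,0,0.4,0,0,0,0,0,0,0.4,0,0,0,0,0,0,0.4,0,0,-0.0205,0,0,0,0.4,0,0,-0.0205,0,0,0,0.4,0,0,-0.02,0,0,0,0.4,0,0,-0.0205,0,0,0,0.4,0,0,-0.02,0,0,0,0.4])

```text
time_s: 49.0
tcp_pos: [0.6304, -0.0207, 0.1207]
tool_rot: [0.657, 0.754, 0.0, 0.0]
force: [-1.0, -0.2, -0.3]
gripper_width: 0.598
finger_force: 0.0
```

```bash
python3 - <<'E'
from h import *
err(rackpt(.035,0,.12),downrot(YR)); coils()
fetch((-29.5,-25.8,7))
E
```

```text
t 49.0 poserr mm [0.  0.9 0.7] rot [-0. -0.  0.] w 0.598 ff 0.0 F [-1.  -0.2 -0.3]
top px [116.5 240.6] bin [-29.8 -25.9  38. ] size [20.7 26.5] ang 8.1
scene px [385.2 204. ] bin [-27.1 -25.6  38. ] size [25.9 36.3] ang 5.5
[0.024, -0.0105, -0.0015, -1, -0.2, 0.6, 0.4, 0.024, -0.0105, -0.002, -1, -0.2, 0.6, 0.4, 0.024, -0.011, -0.0025, -1, -0.2, 0.6, 0.4, 0.0235, -0.011, -0.0025, -1, -0.2, 0.6, 0.4, 0.0235, -0.0115, -0.003, -1, -0.2, 0.6, 0.4, 0.0235, -0.0115, -0.003, -1.1, -0.2, 0.6, 0.4, 0.0235, -0.0115, -0.0035, -1, -0.2, 0.7, 0.4, 0.023, -0.012, -0.0035, -1.1, -0.2, 0.6, 0.4]
[0.023, -0.012, -0.004, -1, -0.2, 0.6, 0.4, 0.023, -0.0125, -0.0045, -1.1, -0.2, 0.7, 0.4, 0.0225, -0.0125, -0.0045, -1, -0.2, 0.6, 0.4, 0.0225, -0.0125, -0.005, -1.1, -0.3, 0.7, 0.4, 0.0225, -0.013, -0.0055, -1, -0.2, 0.6, 0.4, 0.0225, -0.013, -0.0055, -1.1, -0.3, 0.7, 0.4, 0.017, -0.0055, 0.0185, 0, 0, -0, 0.4, 0.0175, -0.005, 0.019, 0, 0, -0, 0.4]
[0.017, -0.0055, 0.0185, 0, 0, -0, 0.4, 0, -0, 0.0095, 0, 0, -0, 0.4, 0, -0, 0.0095, 0, 0, -0, 0.4, 0, -0, 0.0095, 0, 0, -0, 0.4, 0, -0, 0.009, 0, 0, -0, 0.4, 0, -0, 0.0095, 0, 0, -0, 0.4, 0, -0, 0.009, 0, 0, -0, 0.4, 0, -0, 0, 0, 0, -0, 0.4]
```

Request:
carry_out(steps=[0.024,-0.0105,-0.0015,-1,-0.2,0.6,0.4,0.024,-0.0105,-0.002,-1,-0.2,0.6,0.4,0.024,-0.011,-0.0025,-1,-0.2,0.6,0.4,0.0235,-0.011,-0.0025,-1,-0.2,0.6,0.4,0.0235,-0.0115,-0.003,-1,-0.2,0.6,0.4,0.0235,-0.0115,-0.003,-1.1,-0.2,0.6,0.4,0.0235,-0.0115,-0.0035,-1,-0.2,0.7,0.4,0.023,-0.012,-0.0035,-1.1,-0.2,0.6,0.4])

```text
time_s: 50.1
tcp_pos: [0.5204, 0.1592, 0.1329]
tool_rot: [0.687, 0.723, 0.045, 0.058]
force: [0.3, 0.7, -0.6]
gripper_width: 0.604
finger_force: 0.0
```

Request:
carry_out(steps=[0.023,-0.012,-0.004,-1,-0.2,0.6,0.4,0.023,-0.0125,-0.0045,-1.1,-0.2,0.7,0.4,0.0225,-0.0125,-0.0045,-1,-0.2,0.6,0.4,0.0225,-0.0125,-0.005,-1.1,-0.3,0.7,0.4,0.0225,-0.013,-0.0055,-1,-0.2,0.6,0.4,0.0225,-0.013,-0.0055,-1.1,-0.3,0.7,0.4,0.017,-0.0055,0.0185,0,0,0,0.4,0.0175,-0.005,0.019,0,0,0,0.4])

```text
time_s: 51.1
tcp_pos: [0.4381, 0.3274, 0.103]
tool_rot: [0.707, 0.696, 0.078, 0.102]
force: [-0.7, -0.2, -0.1]
gripper_width: 0.601
finger_force: 0.0
```

Request:
carry_out(steps=[0.017,-0.0055,0.0185,0,0,0,0.4,0,0,0.0095,0,0,0,0.4,0,0,0.0095,0,0,0,0.4,0,0,0.0095,0,0,0,0.4,0,0,0.009,0,0,0,0.4,0,0,0.0095,0,0,0,0.4,0,0,0.007,0,0,0,0.4,0,0,0,0,0,0,0.4])

```text
time_s: 52.1
tcp_pos: [0.452, 0.3404, 0.0311]
tool_rot: [0.707, 0.695, 0.077, 0.103]
force: [0.4, -0.5, 1.0]
gripper_width: 0.598
finger_force: 0.0
```

Request:
carry_out(steps=[0,0,0,0,0,0,1,0,0,0,0,0,0,1,0,0,0,0,0,0,1,0,0,0,0,0,0,1,0,0,0,0,0,0,1,0,0,0,0,0,0,1,0,0,0,0,0,0,1,0,0,0,0,0,0,1])

```text
time_s: 53.1
tcp_pos: [0.4521, 0.3409, 0.0319]
tool_rot: [0.707, 0.695, 0.078, 0.103]
force: [-2.6, -0.1, 6.1]
gripper_width: 0.416
finger_force: 40.1
```

```bash
python3 - <<'E'
from h import *
deliver((-29.5,-25.8,7),(-.035,-.058),place=.0195)
E
```

```text
t 53.1 poserr mm [-2.5  0.1  0.5] rot [ 0.2 -0.  -0. ] w 0.416 ff 40.1 F [-2.6 -0.1  6.1]
[-0, -0, -0.01, -0, 0, 0, 1, -0, -0, -0.01, -0, 0, 0, 1, -0, -0, -0.01, -0, 0, 0, 1, -0, -0, -0.01, -0.1, 0, 0, 1, -0, -0, -0.01, -0, 0, 0, 1, -0, -0, -0.01, -0.1, 0, 0, 1, -0.001, 0.0075, -0.029, 0, 0, 0, 1, -0.001, 0.008, -0.029, 0, 0, 0, 1]
[-0.0265, 0.0075, 0.0055, 0.9, 0.2, -0.6, 1, -0.027, 0.0075, 0.0055, 0.9, 0.2, -0.5, 1, -0.027, 0.0075, 0.005, 0.9, 0.2, -0.6, 1, -0.027, 0.007, 0.005, 0.9, 0.2, -0.5, 1, -0.027, 0.007, 0.0045, 0.9, 0.2, -0.6, 1, -0.027, 0.007, 0.0045, 0.9, 0.2, -0.5, 1, -0.027, 0.0065, 0.0045, 0.9, 0.2, -0.6, 1, -0.0275, 0.0065, 0.004, 0.9, 0.2, -0.5, 1]
[-0.0275, 0.006, 0.004, 0.9, 0.2, -0.6, 1, -0.0275, 0.006, 0.0035, 0.9, 0.2, -0.5, 1, -0.0275, 0.0055, 0.0035, 1, 0.2, -0.6, 1, -0.0275, 0.0055, 0.0035, 0.9, 0.2, -0.5, 1, -0.0275, 0.0055, 0.003, 1, 0.2, -0.6, 1, -0.0275, 0.005, 0.003, 0.9, 0.1, -0.5, 1, -0.028, 0.005, 0.003, 1, 0.2, -0.6, 1, -0.028, 0.0045, 0.0025, 0.9, 0.1, -0.5, 1]
[0, 0, 0.011, 0, 0, -0, 1, 0, 0, 0.011, 0, 0, -0, 1, 0, 0, 0.011, 0, 0, -0, 1, 0, 0, 0.0115, 0, 0, -0, 1, 0, 0, 0.011, 0, 0, -0, 1, 0, 0, 0.0115, 0, 0, -0, 1, 0, 0, 0.011, 0, 0, -0, 1, 0, 0, 0.0115, 0, 0, -0, 1]
[0, 0, 0.001, 0, 0, -0, 1, 0, 0, -0, 0, 0, -0, 0.4, 0, 0, -0, 0, 0, -0, 0.4, 0, 0, -0, 0, 0, -0, 0.4, 0, 0, -0.025, 0, 0, -0, 0.4, 0, 0, -0.025, 0, 0, -0, 0.4, 0, 0, -0.0255, 0, 0, -0, 0.4, 0, 0, -0.025, 0, 0, -0, 0.4]
```

Request:
carry_out(steps=[0,0,-0.01,0,0,0,1,0,0,-0.01,0,0,0,1,0,0,-0.01,0,0,0,1,0,0,-0.01,-0.1,0,0,1,0,0,-0.01,0,0,0,1,0,0,-0.01,-0.1,0,0,1,-0.001,0.0075,-0.029,0,0,0,1,-0.001,0.008,-0.029,0,0,0,1])

```text
time_s: 54.1
tcp_pos: [0.4366, 0.3427, 0.1507]
tool_rot: [0.707, 0.695, 0.079, 0.104]
force: [0.7, 0.3, -1.1]
gripper_width: 0.411
finger_force: 39.7
```

Request:
carry_out(steps=[-0.0265,0.0075,0.0055,0.9,0.2,-0.6,1,-0.027,0.0075,0.0055,0.9,0.2,-0.5,1,-0.027,0.0075,0.005,0.9,0.2,-0.6,1,-0.027,0.007,0.005,0.9,0.2,-0.5,1,-0.027,0.007,0.0045,0.9,0.2,-0.6,1,-0.027,0.007,0.0045,0.9,0.2,-0.5,1,-0.027,0.0065,0.0045,0.9,0.2,-0.6,1,-0.0275,0.0065,0.004,0.9,0.2,-0.5,1])

```text
time_s: 55.1
tcp_pos: [0.5033, 0.1263, 0.13]
tool_rot: [0.684, 0.727, 0.041, 0.052]
force: [0.1, 0.1, -0.4]
gripper_width: 0.413
finger_force: 39.7
```

Request:
carry_out(steps=[-0.0275,0.006,0.004,0.9,0.2,-0.6,1,-0.0275,0.006,0.0035,0.9,0.2,-0.5,1,-0.0275,0.0055,0.0035,1,0.2,-0.6,1,-0.0275,0.0055,0.0035,0.9,0.2,-0.5,1,-0.0275,0.0055,0.003,1,0.2,-0.6,1,-0.0275,0.005,0.003,0.9,0.1,-0.5,1,-0.028,0.005,0.003,1,0.2,-0.6,1,-0.028,0.0045,0.0025,0.9,0.1,-0.5,1])

```text
time_s: 56.1
tcp_pos: [0.5689, -0.0898, 0.11]
tool_rot: [0.657, 0.754, -0.0, 0.0]
force: [0.2, 1.0, -0.7]
gripper_width: 0.411
finger_force: 39.7
```

Request:
carry_out(steps=[0,0,0.011,0,0,0,1,0,0,0.011,0,0,0,1,0,0,0.011,0,0,0,1,0,0,0.0115,0,0,0,1,0,0,0.011,0,0,0,1,0,0,0.0115,0,0,0,1,0,0,0.011,0,0,0,1,0,0,0.011,0,0,0,1])

```text
time_s: 57.1
tcp_pos: [0.5688, -0.0891, 0.02]
tool_rot: [0.657, 0.754, -0.0, 0.001]
force: [0.3, -0.8, -0.9]
gripper_width: 0.414
finger_force: 39.7
```

Request:
carry_out(steps=[0,0,0,0,0,0,1,0,0,0,0,0,0,0.4,0,0,0,0,0,0,0.4,0,0,0,0,0,0,0.4,0,0,-0.025,0,0,0,0.4,0,0,-0.025,0,0,0,0.4,0,0,-0.025,0,0,0,0.4,0,0,-0.025,0,0,0,0.4])

```text
time_s: 58.1
tcp_pos: [0.5687, -0.0889, 0.1218]
tool_rot: [0.657, 0.754, -0.0, 0.001]
force: [0.4, -0.1, -0.1]
gripper_width: 0.603
finger_force: 0.0
```

```bash
python3 - <<'E'
from h import *
err(rackpt(-.035,-.058,.12),downrot(YR))
# hover aside over the cover
plan([([.5306,-.3534,.16],downrot(9),.7,16)])
E
```

```text
t 58.1 poserr mm [-0.3 -0.3  1.8] rot [-0.  -0.1  0. ] w 0.603 ff 0.0 F [ 0.4 -0.1 -0.1]
[-0.016, -0.0045, -0.0025, 0, 0, -0.1, 0.7, -0.016, -0.0045, -0.0025, 0, 0, -0.1, 0.7, -0.016, -0.0045, -0.0025, 0, 0, -0.1, 0.7, -0.016, -0.0045, -0.0025, 0, 0, -0.1, 0.7, -0.016, -0.005, -0.0025, 0, 0, -0.1, 0.7, -0.016, -0.005, -0.0025, 0, 0, -0.1, 0.7, -0.016, -0.005, -0.0025, 0, 0, -0.1, 0.7, -0.016, -0.005, -0.0025, 0, 0, -0, 0.7]
[-0.016, -0.005, -0.002, 0, 0, -0.1, 0.7, -0.016, -0.005, -0.0025, 0, 0, -0, 0.7, -0.016, -0.0045, -0.002, 0, 0, -0.1, 0.7, -0.016, -0.005, -0.0025, 0, 0, -0, 0.7, -0.016, -0.005, -0.002, 0, 0, -0.1, 0.7, -0.016, -0.0045, -0.0025, 0, 0, -0, 0.7, -0.016, -0.005, -0.002, 0, 0, -0.1, 0.7, -0.016, -0.0045, -0.0025, 0, 0.1, -0, 0.7]
```

All five parts are delivered. I retract to clear the view, then check the rack and cover.

Request:
carry_out(steps=[0,-0.03,-0.012,0,0,0,0.7,0,-0.03,-0.012,0,0,0,0.7,0,-0.03,-0.012,0,0,0,0.7,0,-0.03,-0.012,0,0,0,0.7,0,-0.03,-0.012,0,0,0,0.7,0,-0.03,0,0,0,0,0.7,0,-0.02,0,0,0,0,0.7,0,0,0,0,0,0,0.7])

```text
time_s: 59.1
tcp_pos: [0.3696, -0.1164, 0.1808]
tool_rot: [0.657, 0.754, 0.0, 0.0]
force: [-0.0, 0.3, 0.6]
gripper_width: 0.301
finger_force: 0.0
```

```bash
python3 - <<'E'
from h import *
t=shot("top");s=shot("scene","sc2");cv2.imwrite("pics/tp2.png",t)
cv2.imwrite("pics/s7.png",np.vstack([np.hstack([cv2.resize(s[160:250,185:310],(500,360),interpolation=cv2.INTER_CUBIC),np.zeros((360,300,3),np.uint8)]),cv2.resize(t[130:245,205:445],(480,230),interpolation=cv2.INTER_CUBIC).__class__(shape=(230,800,3),dtype=np.uint8)*0]) if 0 else np.hstack([cv2.resize(s[160:250,185:310],(400,288),interpolation=cv2.INTER_CUBIC),cv2.resize(t[130:220,205:330],(400,288),interpolation=cv2.INTER_CUBIC)]))
hsv=cv2.cvtColor(t,cv2.COLOR_BGR2HSV); m=((hsv[...,2]>150)&(hsv[...,1]<60)).astype(np.uint8)
for c in cv2.findContours(m,cv2.RETR_EXTERNAL,cv2.CHAIN_APPROX_NONE)[0]:
    r=cv2.minAreaRect(c)
    if cv2.contourArea(c)>1000 and r[0][0]>330: print(cv2.contourArea(c),r)
m2=(hsv[...,2]<70).astype(np.uint8)[170:250,330:460]
for c in cv2.findContours(m2,cv2.RETR_EXTERNAL,cv2.CHAIN_APPROX_NONE)[0]:
    if 40<cv2.contourArea(c)<400: print("h",cv2.minAreaRect(c))
E
```

```text
4607.5 ((392.5320129394531, 201.18942260742188), (56.178993225097656, 87.68122863769531), 80.41705322265625)
h ((33.2926025390625, 77.64675903320312), (70.59735107421875, 13.947750091552734), 11.113040924072266)
h ((63.66217041015625, 29.972972869873047), (4.438772678375244, 25.31744384765625), 80.53767395019531)
```

View pics/s7.png

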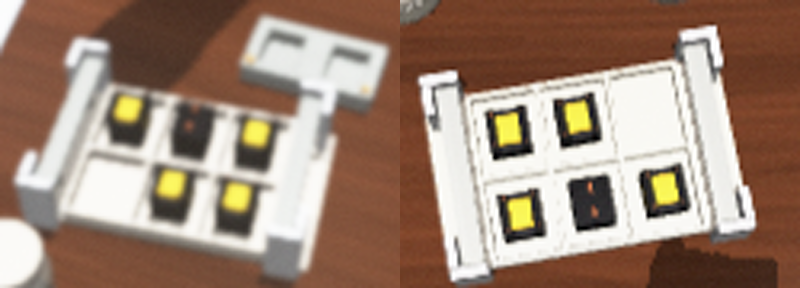

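The view confirms five parts lie flat, one per compartment, with the far-right compartment empty; mould and bin are cleared, and the cover is unmoved. Now I refine the rack pose from the four guide tops and the cover pose from its outline.

```bash
cat > g.py <<'E'
from h import *
np.set_printoptions(precision=4,suppress=True)
def guides(t,S=6):
    x0,y0,w,h=205,132,116,92
    c=cv2.resize(t[y0:y0+h,x0:x0+w],None,fx=S,fy=S,interpolation=cv2.INTER_CUBIC).astype(int)
    return c,x0,y0,S
E
python3 - <<'E'
from g import *
t=cv2.imread("pics/tp2.png"); c,x0,y0,S=guides(t)
for p in([212.5,155],[302,140.5],[312,201],[226,215.5],[219,185],[305,170],[250,185],[290,170]): print(p,t[int(p[1]),int(p[0])])
B,G,Rr=[c[...,i] for i in range(3)]
for th in(225,235,245):
    m=((np.min(c,2)>th)&(B-Rr>=-3)).astype(np.uint8)
    n,l,st,ce=cv2.connectedComponentsWithStats(m)
    for i in range(1,n):
        if st[i,4]>300: print(th,st[i,4]/S/S,((ce[i]+.5)/S-.5+[x0,y0]).round(1),(st[i,:4]/S).round(1))
hsv=cv2.cvtColor(t,cv2.COLOR_BGR2HSV); m=((hsv[...,2]>150)&(hsv[...,1]<60)).astype(np.uint8)
for k in cv2.findContours(m,cv2.RETR_EXTERNAL,cv2.CHAIN_APPROX_NONE)[0]:
    r=cv2.minAreaRect(k)
    if cv2.contourArea(k)>1000 and r[0][0]>330:
        W=onz("top",k[:,0,:],.005)[:,:2]; q=cv2.minAreaRect((W*1000).astype(np.float32)); print("cover",q)
        print(W.mean(0))
E
```

```text
[212.5, 155] [249 248 249]
[302, 140.5] [249 249 249]
[312, 201] [217 216 219]
[226, 215.5] [249 248 249]
[219, 185] [244 248 249]
[305, 170] [237 242 243]
[250, 185] [245 249 250]
[290, 170] [243 248 249]
225 40.80555555555556 [300.3 142.4] [88.2  6.5 12.3 12. ]
225 42.916666666666664 [215.2 156.9] [ 6.3 20.5 11.3 13.2]
225 15.305555555555555 [301.9 177.8] [95.3 42.5  5.3 10.2]
225 9.38888888888889 [303.2 188.9] [97.3 52.2  3.   9.3]
225 12.722222222222221 [223.1 188.6] [16.5 53.8  4.3  8.3]
225 51.5 [310.8 197.2] [99.5 56.5 11.2 14. ]
225 9.805555555555555 [223.  197.2] [16.7 62.5  3.8  6.8]
225 57.5 [223.8 211.2] [14.3 67.3 12.8 18.2]
225 22.11111111111111 [225.4 204.1] [17.5 68.5  6.5  9.3]
225 11.888888888888888 [250.3 205.9] [41.5 72.5  8.   4.7]
225 15.055555555555555 [240.9 207.8] [31.8 74.5  9.2  4. ]
235 38.11111111111111 [300.3 142.4] [88.3  6.5 12.2 12. ]
235 38.5 [215.1 156.8] [ 6.3 20.7 11.2 12.8]
235 9.777777777777777 [301.3 178.4] [95.5 42.5  2.7  9.8]
235 8.972222222222223 [303.2 188.9] [97.5 52.2  2.8  9.3]
235 11.194444444444445 [223.  188.9] [16.5 53.8  4.3  8.3]

[... 360 characters left out ...]
444444444443 [226.2 214.3] [16.3 80.5 10.5  4.8]
245 30.5 [300.6 142.4] [88.3  6.5 12.2 11.8]
245 15.638888888888888 [216.6 154.1] [ 6.5 20.8 11.   3.2]
245 12.166666666666666 [213.2 160.7] [ 7.5 25.2  2.8  8.2]
245 14.472222222222221 [312.9 192.6] [106.5  56.5   4.    9.7]
245 15.333333333333334 [309.9 200. ] [100.3  66.5  10.2   3.8]
245 19.555555555555554 [220.3 206.7] [14.5 67.3  3.  13.7]
245 11.027777777777779 [250.2 205.8] [41.5 72.5  8.   4.7]
245 13.805555555555555 [240.9 207.7] [31.8 74.5  9.2  4. ]
245 15.805555555555555 [226.  214.5] [16.5 80.8 10.2  4.5]
cover ((532.3145751953125, -359.10418701171875), (145.28836059570312, 217.2867889404297), 7.940071105957031)
[ 0.5315 -0.3587]
```

```bash
python3 - <<'E'
from g import *
f=lambda p:onz("top",[p],.064)[0,:2]
ulb,lrb,ull,lrl,llb=map(f,([216.6,154.1],[309.9,200.0],[213.2,160.7],[312.9,192.6],[226,214.5]))
print("mid bars",(ulb+lrb)/2,"mid legs",(ull+lrl)/2)
t=cv2.imread("pics/tp2.png"); c,x0,y0,S=guides(t)
# UR: split the L: its y-bar is the top strip
m=(np.min(c,2)>245)&(c[...,0]-c[...,2]>=-3)
n,l,st,ce=cv2.connectedComponentsWithStats(m.astype(np.uint8))
i=l[int((142.4-y0+.5)*S)-20:int((142.4-y0+.5)*S)+20,int((300.6-x0)*S)-20:int((300.6-x0)*S)+20].max()
ys,xs=np.nonzero(l==i); P=np.c_[xs,ys]; W=onz("top",(P+.5)/S-.5+[x0,y0],.064)[:,:2]
L=(W-PR[:2])@RR.as_matrix()[:2,:2]*1000; print("UR local range",np.percentile(L,[1,99],0))
b=L[:,0]>np.percentile(L[:,0],99)-5; print("UR bar local",L[b].mean(0),b.sum(),"leg",L[~b].mean(0))
for nm,p in(("ulb",ulb),("lrb",lrb),("llb",llb),("ull",ull),("lrl",lrl)): print(nm,(p-PR[:2])@RR.as_matrix()[:2,:2]*1000)
print("ang bars UL-LL", np.degrees(np.arctan2(*(ulb-llb)[::-1])), "LL-LR", np.degrees(np.arctan2(*(llb-lrb)[::-1]))-90)
E
```

```text
mid bars [ 0.5958 -0.026 ] mid legs [ 0.5964 -0.0258]
UR local range [[  51.6996 -117.5994]
 [  81.0414  -92.148 ]]
UR bar local [  78.6508 -105.1564] 558 leg [  63.3034 -114.9726]
ulb [ 77.8784 105.2114]
lrb [ -77.6477 -104.5302]
llb [-78.1656 105.3604]
ull [ 62.3084 116.3095]
lrl [ -60.7696 -115.3845]
ang bars UL-LL 7.845301762174727 LL-LR 8.041370073115786
```

```bash
sed -i 's/PR=np.array(\[.5957,-.0264,0\])/PR=np.array([.5959,-.0261,0])/' h.py; python3 - <<'E'
from g import *
t=cv2.imread("pics/tp2.png"); M=RR.as_matrix()[:2,:2]
T=np.array([[.5527,.0272],[.6224,.0359],[.6298,-.0208],[.5688,-.0891]])
for c,p,a in yellows("top",t,(215,140,95,75),vmin=150):
    w=onz("top",[c],.038)[0,:2]; d=w-T[np.argmin(np.linalg.norm(T-w,axis=1))]
    print(w,"cam-robot local mm",d@M*1000, "ws",tri([c],[[0,0]])[0][:0])
# hover over cover, then down: tips 8 mm above plate top region -> grasp handle
C=np.array([.5323,-.3591,0]);Q=downrot(7.94)
plan([(C+[0,0,.12],Q,.5,10),(C+[0,0,.05],Q,.5,6)])
E
```

```text
[0.5518 0.0272] cam-robot local mm [-0.8872  0.1523] ws []
[ 0.5681 -0.0888] cam-robot local mm [-0.6847  0.3954] ws []
[0.6212 0.0356] cam-robot local mm [-1.2424 -0.1568] ws []
[ 0.6291 -0.0208] cam-robot local mm [-0.6525  0.0633] ws []
[-0.0265, 0.0125, 0.006, 0, 0, -0, 0.5, -0.026, 0.0125, 0.006, 0, 0, -0, 0.5, -0.0265, 0.0125, 0.006, 0, 0, -0, 0.5, -0.026, 0.0125, 0.006, 0, 0, -0, 0.5, -0.0265, 0.0125, 0.006, 0, 0, -0, 0.5, -0.026, 0.0125, 0.0065, 0, 0, -0, 0.5, -0.0265, 0.0125, 0.006, 0, 0, -0, 0.5, -0.026, 0.013, 0.0065, 0, 0, -0, 0.5]
[-0.0265, 0.0125, 0.006, 0, 0, -0, 0.5, -0.026, 0.013, 0.0065, 0.1, 0.1, -0, 0.5, -0, -0, 0.0115, -0, -0, -0, 0.5, -0, -0, 0.0115, -0, -0, -0, 0.5, -0, -0, 0.0115, -0, -0, -0, 0.5, -0, -0, 0.012, -0, -0, -0, 0.5, -0, -0, 0.0115, -0, -0, -0, 0.5, -0, -0, 0.012, -0, -0, -0, 0.5]
```

Request:
carry_out(steps=[-0.0265,0.0125,0.006,0,0,0,0.5,-0.026,0.0125,0.006,0,0,0,0.5,-0.0265,0.0125,0.006,0,0,0,0.5,-0.026,0.0125,0.006,0,0,0,0.5,-0.0265,0.0125,0.006,0,0,0,0.5,-0.026,0.0125,0.0065,0,0,0,0.5,-0.0265,0.0125,0.006,0,0,0,0.5,-0.026,0.013,0.0065,0,0,0,0.5])

```text
time_s: 60.2
tcp_pos: [0.5007, -0.3114, 0.131]
tool_rot: [0.656, 0.754, -0.0, 0.001]
force: [-0.0, -0.2, -1.4]
gripper_width: 0.501
finger_force: 0.0
```

Request:
carry_out(steps=[-0.0265,0.0125,0.006,0,0,0,0.5,-0.026,0.013,0.0065,0,0,0,0.5,0,0,0.0115,0,0,0,0.5,0,0,0.0115,0,0,0,0.5,0,0,0.0115,0,0,0,0.5,0,0,0.012,0,0,0,0.5,0,0,0.0115,0,0,0,0.5,0,0,0.008,0,0,0,0.5])

```text
time_s: 61.2
tcp_pos: [0.5313, -0.3589, 0.0527]
tool_rot: [0.657, 0.754, -0.0, 0.0]
force: [0.3, 0.2, 0.7]
gripper_width: 0.499
finger_force: 0.0
```

```bash
python3 - <<'E'
from g import *
C=np.array([.5323,-.3591,0]);Q=downrot(7.94); err(C+[0,0,.05],Q)
plan([(C+[0,0,.013],Q,.5,7),(C+[0,0,.012],Q,.5,1)])
t=shot("top"); hsv=cv2.cvtColor(t,cv2.COLOR_BGR2HSV); m=((hsv[...,2]>150)&(hsv[...,1]<60)).astype(np.uint8)
for k in cv2.findContours(m,cv2.RETR_EXTERNAL,cv2.CHAIN_APPROX_NONE)[0]:
    r=cv2.minAreaRect(k)
    if cv2.contourArea(k)>1000 and r[0][0]>330: print("cover",cv2.minAreaRect((onz("top",k[:,0,:],.005)[:,:2]*1000).astype(np.float32)))
E
```

```text
t 61.2 poserr mm [-1.   0.2  2.7] rot [ 0.  -0.   0.1] w 0.499 ff 0.0 F [0.3 0.2 0.7]
[-0, 0, 0.0055, -0, 0, -0, 0.5, -0, 0, 0.0055, -0, 0, -0, 0.5, -0, 0, 0.0055, -0, 0, -0, 0.5, -0, 0, 0.006, -0, 0, -0, 0.5, -0, 0.0005, 0.0055, -0, 0, -0, 0.5, -0, 0, 0.006, -0, 0, -0, 0.5, -0.0005, 0.0005, 0.0055, -0, 0, -0.1, 0.5, 0, -0, 0.001, -0, 0, 0, 0.5]
cover ((527.8099365234375, -325.7834777832031), (145.0630645751953, 150.48077392578125), 8.169084548950195)
```

Request:
carry_out(steps=[0,0,0.0055,0,0,0,0.5,0,0,0.0055,0,0,0,0.5,0,0,0.0055,0,0,0,0.5,0,0,0.006,0,0,0,0.5,0,0.0005,0.0055,0,0,0,0.5,0,0,0.0055,0,0,0,0.5,0,0.0005,0.0055,0,0,0,0.5,0,0,0,0,0,0,0.5])

```text
time_s: 62.25
tcp_pos: [0.5322, -0.3588, 0.014]
tool_rot: [0.657, 0.754, -0.0, 0.0]
force: [-0.0, 0.2, -0.1]
gripper_width: 0.5
finger_force: 0.0
```

Request:
carry_out(steps=[0,0,0,0,0,0,1,0,0,0,0,0,0,1,0,0,0,0,0,0,1,0,0,0,0,0,0,1,0,0,0,0,0,0,1,0,0,0,0,0,0,1,0,0,0,0,0,0,1,0,0,0,0,0,0,1], newtons=80)

```text
time_s: 63.25
tcp_pos: [0.5326, -0.3593, 0.015]
tool_rot: [0.657, 0.754, -0.0, 0.001]
force: [-0.6, 1.2, 6.3]
gripper_width: 0.118
finger_force: 79.4
```

```bash
python3 - <<'E'
from g import *
C=np.array([.5323,-.3591,0]);Q=downrot(7.94); err(C+[0,0,.012],Q); p=bot.get_state()["tcp_pos"]
D=downrot(YR); S0=rackpt(.0009,-.0001,0)
plan([(p+[0,0,.1],Q,1,8),(S0+[0,0,.125],D,1,15),(S0+[0,0,.125],D,1,1)])
E
```

```text
t 63.25 poserr mm [ 0.3 -0.2  3. ] rot [-0.  -0.1  0.1] w 0.118 ff 79.4 F [-0.6  1.2  6.3]
[-0, 0, -0.0125, 0, 0, -0, 1, -0, 0, -0.0125, 0, 0, -0, 1, -0, 0, -0.0125, 0, 0, -0, 1, -0, 0, -0.0125, 0, 0, -0, 1, -0, 0, -0.0125, 0, 0, -0, 1, -0, 0, -0.0125, 0, 0, -0, 1, -0, 0, -0.0125, 0, 0, -0, 1, -0, 0, -0.0125, 0, 0.1, -0.1, 1]
[0.0215, 0.0075, -0.0005, 0, -0, 0, 1, 0.0215, 0.0075, -0.0005, 0, -0, 0, 1, 0.0215, 0.0075, -0.0005, 0, -0, 0, 1, 0.0215, 0.0075, -0.0005, 0, -0, 0, 1, 0.0215, 0.0075, -0.0005, 0, -0, 0, 1, 0.0215, 0.007, -0.0005, 0, -0, 0, 1, 0.0215, 0.0075, -0.001, 0, -0, 0, 1, 0.0215, 0.007, -0.0005, 0, -0, 0, 1]
[0.0215, 0.0075, -0.001, 0, -0, 0, 1, 0.021, 0.007, -0.0005, 0, -0, 0, 1, 0.0215, 0.0075, -0.001, 0, -0, 0, 1, 0.021, 0.007, -0.0005, 0, -0, 0, 1, 0.0215, 0.0075, -0.001, 0, -0, 0, 1, 0.021, 0.007, -0.0005, 0, -0, 0, 1, 0.0215, 0.0075, -0.001, 0, -0, 0.1, 1, -0, -0, 0, 0, -0, -0, 1]
```

Request:
carry_out(steps=[0,0,-0.0125,0,0,0,1,0,0,-0.0125,0,0,0,1,0,0,-0.0125,0,0,0,1,0,0,-0.0125,0,0,0,1,0,0,-0.0125,0,0,0,1,0,0,-0.0125,0,0,0,1,0,0,-0.0125,0,0,0,1,0,0,-0.0125,0,0,-0.1,1])

```text
time_s: 64.25
tcp_pos: [0.5324, -0.359, 0.1153]
tool_rot: [0.656, 0.755, -0.0, 0.001]
force: [0.0, -0.6, -2.3]
gripper_width: 0.119
finger_force: 78.3
```

Request:
carry_out(steps=[0.0215,0.0075,-0.0005,0,0,0,1,0.0215,0.0075,-0.0005,0,0,0,1,0.0215,0.0075,-0.0005,0,0,0,1,0.0215,0.0075,-0.0005,0,0,0,1,0.0215,0.0075,-0.0005,0,0,0,1,0.0215,0.007,-0.0005,0,0,0,1,0.0215,0.0075,-0.001,0,0,0,1,0.0215,0.007,-0.0005,0,0,0,1])

```text
time_s: 65.25
tcp_pos: [0.5672, -0.1797, 0.1193]
tool_rot: [0.656, 0.755, -0.0, 0.001]
force: [0.6, 0.0, -2.2]
gripper_width: 0.122
finger_force: 78.5
```

Request:
carry_out(steps=[0.0215,0.0075,-0.001,0,0,0,1,0.021,0.007,-0.0005,0,0,0,1,0.0215,0.0075,-0.001,0,0,0,1,0.021,0.007,-0.0005,0,0,0,1,0.0215,0.0075,-0.001,0,0,0,1,0.021,0.007,-0.0005,0,0,0,1,0.0215,0.0075,-0.001,0,0,0.1,1,0,0,0,0,0,0,1])

```text
time_s: 66.25
tcp_pos: [0.5972, -0.0233, 0.1244]
tool_rot: [0.656, 0.755, 0.0, 0.0]
force: [-0.1, -0.4, -2.6]
gripper_width: 0.123
finger_force: 78.5
```

```bash
python3 - <<'E'
from g import *
D=downrot(YR); S0=rackpt(.0009,-.0001,0); err(S0+[0,0,.125],D)
plan([(S0+[0,0,.092],D,1,7),(S0+[0,0,.092],D,1,1)])
E
```

```text
t 66.25 poserr mm [ 0.4  2.8 -0.6] rot [-0.  -0.  -0.2] w 0.123 ff 78.5 F [-0.1 -0.4 -2.6]
[-0.0005, -0, 0.0045, 0, 0, 0, 1, -0.0005, -0, 0.0045, 0, 0, 0, 1, -0.0005, -0, 0.0045, 0, 0, 0, 1, -0.0005, -0, 0.0045, 0, 0, 0, 1, -0, -0.0005, 0.005, 0, 0, 0.1, 1, -0.0005, -0, 0.0045, 0, 0, 0, 1, -0, -0.0005, 0.005, 0, 0, 0.1, 1, -0, 0, -0, 0, 0, -0, 1]
```

Request:
carry_out(steps=[-0.0005,0,0.0045,0,0,0,1,-0.0005,0,0.0045,0,0,0,1,-0.0005,0,0.0045,0,0,0,1,-0.0005,0,0.0045,0,0,0,1,0,-0.0005,0.005,0,0,0.1,1,-0.0005,0,0.0045,0,0,0,1,0,-0.0005,0.005,0,0,0.1,1,0,0,0,0,0,0,1])

```text
time_s: 67.25
tcp_pos: [0.5958, -0.0284, 0.0912]
tool_rot: [0.658, 0.753, -0.001, 0.0]
force: [-0.2, -0.2, -3.0]
gripper_width: 0.116
finger_force: 78.5
```

```bash
python3 - <<'E'
from g import *
D=downrot(YR); S0=rackpt(.0009,-.0001,0); err(S0+[0,0,.092],D)
z=bot.get_state()["tcp_pos"][2]-.015
o=[]
for n,(x,y,w,h) in(("top",(200,125,125,105)),("scene",(180,150,125,105))):
    im=shot(n); c=cv2.resize(im[y:y+h,x:x+w],None,fx=3.2,fy=3.2*1.6,interpolation=cv2.INTER_CUBIC)
    Q=np.array([PR+RR.apply([a,b,z+.005]) for a,b in((-.072,-.108),(.072,-.108),(.072,.108),(-.072,.108))])
    for q in proj(n,Q): cv2.circle(c,(int((q[0]-x+.5)*3.2),int((q[1]-y+.5)*5.12)),2,(0,0,255),-1)
    o.append(c)
cv2.imwrite("pics/s8.png",np.hstack(o)); print(o[0].shape,z)
plan([(S0+[0,0,.092],D,1,1),(S0+[0,0,.074],D,1,6),(S0+[0,0,.074],D,1,1)])
E
```

```text
t 67.25 poserr mm [-1.  -2.3 -0.8] rot [ 0.  -0.1  0.2] w 0.116 ff 78.5 F [-0.2 -0.2 -3. ]
(538, 400, 3) 0.07620891057523581
[0.0025, 0.001, -0.0005, 0, 0.1, -0.2, 1, -0, -0, 0.003, 0, -0, -0, 1, -0, -0, 0.003, 0, -0, -0, 1, -0, -0, 0.003, 0, -0, -0, 1, -0, -0, 0.003, 0, -0, -0, 1, -0, -0, 0.003, 0, -0, -0, 1, -0.0005, -0, 0.003, 0, -0, -0, 1, 0, -0, 0, 0, -0, -0, 1]
```

View pics/s8.png

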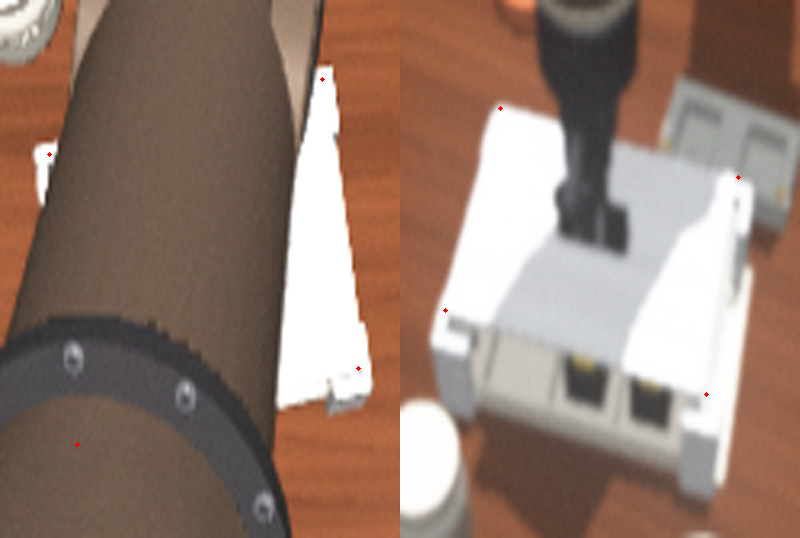

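The cover's visible corners match the marks for a centred cover in the scene view, at crop (500,108) and (738,177). The commanded pose is about 2 mm off in y because of an unsettled reading, so I correct, let it settle, then lower.

Request:
carry_out(steps=[0.001,0.0005,0,0,0,-0.1,1,0.0015,0.0005,0,0,0,-0.1,1,0,0,0,0,0,0,1,0,0,0,0,0,0,1,0,0,0,0,0,0,1,0,0,0,0,0,0,1,0,0,0,0,0,0,1,0,0,0,0,0,0,1])

```text
time_s: 68.35
tcp_pos: [0.5968, -0.0259, 0.0917]
tool_rot: [0.657, 0.754, -0.0, 0.001]
force: [0.3, 0.5, -2.4]
gripper_width: 0.126
finger_force: 78.5
```

```bash
python3 - <<'E'
from g import *
D=downrot(YR); S0=rackpt(.0009,-.0001,0); err(S0+[0,0,.092],D)
# measured cover corners in the scene view: edges of its white outline against the wood at far-left/near corners
plan([(S0+[0,0,.092],D,1,1),(S0+[0,0,.070],D,1,7)])
E
```

```text
t 68.35 poserr mm [-0.   0.2 -0.3] rot [-0.  -0.1  0. ] w 0.126 ff 78.5 F [ 0.3  0.5 -2.4]
[-0, -0, -0.0005, 0, 0.1, -0, 1, -0, -0, 0.003, 0, -0, -0, 1, -0, -0, 0.003, 0, -0, -0, 1, -0, -0, 0.003, 0, -0, -0, 1, -0, -0, 0.0035, 0, -0, -0, 1, -0, -0, 0.003, 0, -0, -0, 1, -0, -0, 0.0035, 0, -0, -0, 1, -0, -0, 0.003, 0, -0, -0, 1]
```

Request:
carry_out(steps=[0,0,0.003,0,0,0,1,0,0,0.003,0,0,0,1,0,0,0.003,0,0,0,1,0,0,0.003,0,0,0,1,0,0,0.0015,0,0,0,1,0,0,0.001,0,0,0,1,0,0,0,0,0,0,1,0,0,0,0,0,0,1])

```text
time_s: 69.35
tcp_pos: [0.5969, -0.0259, 0.0773]
tool_rot: [0.657, 0.754, -0.0, 0.001]
force: [-0.2, 0.4, -2.4]
gripper_width: 0.121
finger_force: 78.5
```

Request:
carry_out(steps=[0,0,0.001,0,0,0,1,0,0,0,0,0,0,1,0,0,0.001,0,0,0,1,0,0,0,0,0,0,1,0,0,0,0,0,0,1,0,0,0,0,0,0,1,0,0,0,0,0,0,1,0,0,0,0,0,0,1])

```text
time_s: 70.35
tcp_pos: [0.5968, -0.0259, 0.0752]
tool_rot: [0.657, 0.754, -0.0, 0.001]
force: [-0.8, 0.7, -3.5]
gripper_width: 0.118
finger_force: 78.5
```

The cover bottom is at about 60 mm, inside the guides, with no contact force. Continue to the rails.

Request:
carry_out(steps=[0,0,0.0015,0,0,0,1,0,0,0.0015,0,0,0,1,0,0,0.0015,0,0,0,1,0,0,0.0015,0,0,0,1,0,0,0,0,0,0,1,0,0,0,0,0,0,1,0,0,0,0,0,0,1,0,0,0,0,0,0,1])

```text
time_s: 71.35
tcp_pos: [0.5968, -0.0259, 0.0692]
tool_rot: [0.657, 0.754, -0.0, 0.001]
force: [0.3, 0.6, -2.6]
gripper_width: 0.123
finger_force: 78.5
```

Request:
carry_out(steps=[0,0,0.001,0,0,0,1,0,0,0.001,0,0,0,1,0,0,0.001,0,0,0,1,0,0,0.001,0,0,0,1,0,0,0,0,0,0,1,0,0,0,0,0,0,1,0,0,0,0,0,0,1,0,0,0,0,0,0,1])

```text
time_s: 72.35
tcp_pos: [0.5968, -0.0259, 0.0656]
tool_rot: [0.657, 0.754, -0.0, 0.001]
force: [-2.9, 0.4, 5.8]
gripper_width: 0.118
finger_force: 79.5
```

Request:
carry_out(steps=[0,0,0.001,0,0,0,1,0,0,0.001,0,0,0,1,0,0,0.001,0,0,0,1,0,0,0.001,0,0,0,1,0,0,0.001,0,0,0,1,0,0,0,0,0,0,1,0,0,0,0,0,0,1,0,0,0,0,0,0,1])

```text
time_s: 73.35
tcp_pos: [0.5968, -0.0259, 0.0604]
tool_rot: [0.657, 0.754, -0.0, 0.001]
force: [-3.5, 0.7, 5.8]
gripper_width: 0.117
finger_force: 79.6
```

Request:
carry_out(steps=[0,0,0.001,0,0,0,1,0,0,0,0,0,0,1,0,0,0.001,0,0,0,1,0,0,0,0,0,0,1,0,0,0,0,0,0,1,0,0,0,0,0,0,1,0,0,0,0,0,0,1,0,0,0,0,0,0,1])

```text
time_s: 74.35
tcp_pos: [0.5969, -0.0259, 0.0589]
tool_rot: [0.657, 0.754, -0.0, 0.001]
force: [-4.8, 0.2, 12.2]
gripper_width: 0.117
finger_force: 80.5
```

Request:
carry_out(steps=[0,0,0.0005,0,0,0,1,0,0,0,0,0,0,1,0,0,0.0005,0,0,0,1,0,0,0,0,0,0,1,0,0,0,0,0,0,1,0,0,0,0,0,0,1,0,0,0,0,0,0,1,0,0,0,0,0,0,1])

```text
time_s: 75.35
tcp_pos: [0.5969, -0.0259, 0.0589]
tool_rot: [0.657, 0.754, 0.0, 0.001]
force: [-8.3, 1.5, 22.3]
gripper_width: 0.123
finger_force: 82.1
```

Hard stop: TCP z holds at 58.9 mm while force rises to 22 N, so the cover is home. Unload, release and retreat.

Request:
carry_out(steps=[0,0,-0.0005,0,0,0,1,0,0,-0.0005,0,0,0,1,0,0,0,0,0,0,0.6,0,0,0,0,0,0,0.6,0,0,0,0,0,0,0.6,0,0,0,0,0,0,0.6,0,0,0,0,0,0,0.6,0,0,0,0,0,0,0.6])

```text
time_s: 76.35
tcp_pos: [0.5968, -0.0259, 0.0582]
tool_rot: [0.657, 0.754, -0.0, 0.001]
force: [-0.0, -0.6, 0.0]
gripper_width: 0.396
finger_force: 0.0
```

Request:
carry_out(steps=[0,0,-0.01,0,0,0,0.6,0,0,-0.015,0,0,0,0.6,0,0,-0.02,0,0,0,0.6,0,0,-0.025,0,0,0,0.6,0,-0.03,-0.025,0,0,0,0.6,0,-0.04,-0.01,0,0,0,0.6,0,-0.04,0,0,0,0,0.6,0,-0.04,0,0,0,0,0.6])

```text
time_s: 77.35
tcp_pos: [0.4474, -0.0466, 0.1643]
tool_rot: [0.657, 0.754, 0.001, 0.001]
force: [-0.0, 0.1, -0.5]
gripper_width: 0.402
finger_force: 0.0
```

Request:
carry_out(steps=[0,-0.04,0,0,0,0,0.6,0,-0.02,0,0,0,0,0.6,0,0,0,0,0,0,0.6,0,0,0,0,0,0,0.6,0,0,0,0,0,0,0.6,0,0,0,0,0,0,0.6,0,0,0,0,0,0,0.6,0,0,0,0,0,0,0.6])

```text
time_s: 78.35
tcp_pos: [0.3888, -0.0546, 0.163]
tool_rot: [0.657, 0.754, -0.0, 0.0]
force: [-0.1, -0.5, 0.6]
gripper_width: 0.4
finger_force: 0.0
```

```bash
python3 - <<'E'
from g import *
print(bot.get_state()["tcp_pos"])
t=shot("top"); s=shot("scene","fin"); cv2.imwrite("pics/fint.png",t)
# handle-top and cover outline: measure cover white outline edges across rack x and y at home height
hsv=cv2.cvtColor(t,cv2.COLOR_BGR2HSV)
m=((hsv[...,2]<75)).astype(np.uint8)[140:215,215:310]
for k in cv2.findContours(m,cv2.RETR_EXTERNAL,cv2.CHAIN_APPROX_NONE)[0]:
    if cv2.contourArea(k)>30: 
        r=cv2.minAreaRect(k); print("handle px",np.array(r[0])+[215,140],r[1:], (onz("top",[np.array(r[0])+[215,140]],.07)[0]-PR)@RR.as_matrix()*1000)
# cover-rack brightness profile: predicted cover corners at z=49 mm vs image
m=((hsv[...,2]>150)&(hsv[...,1]<60)).astype(np.uint8)
for k in cv2.findContours(m,cv2.RETR_EXTERNAL,cv2.CHAIN_APPROX_NONE)[0]:
    if cv2.contourArea(k)>3000 and k[:,0,1].min()>90: print(cv2.contourArea(k),cv2.minAreaRect(k))
# scene: heights of handle top by triangulation
hs=cv2.cvtColor(s,cv2.COLOR_BGR2HSV); m=(hs[...,2]<75).astype(np.uint8)[170:240,200:295]
for k in cv2.findContours(m,cv2.RETR_EXTERNAL,cv2.CHAIN_APPROX_NONE)[0]:
    if cv2.contourArea(k)>20: print("scene handle",np.array(cv2.minAreaRect(k)[0])+[200,170],cv2.minAreaRect(k)[1:])
q=[PR+RR.apply([0,b,.064]) for b in(-.03,.03)]; print(proj("top",q),proj("scene",q), proj("scene",[PR+RR.apply([0,0,z]) for z in(.064,.072)]))
E
```

```text
[ 0.3888 -0.0546  0.163 ]
handle px [277.5 209. ] ((10.0, 39.0), 90.0) [-87.0689 -21.8934  70.    ]
handle px [262.1757 176.0541] ((5.425166606903076, 22.687061309814453), 80.53767395019531) [ 0.4483  0.9005 70.    ]
5387.5 ((262.8918762207031, 177.35134887695312), (64.77320098876953, 96.99539947509766), 80.53767395019531)
scene handle [240.9118 201.8529] ((17.220029830932617, 4.6081767082214355), 14.03624439239502)
[[274.3629 174.6419]
 [250.746  178.6664]] [[230.4413 198.7218]
 [251.7679 202.8244]] [[241.0501 200.7628]
 [240.9755 198.9446]]
```

```bash
python3 -c "
from plant import bot
print(bot.finish_job())"
```

```text
the job is handed in; nothing more can be done
None
```

I handed the job in at about 78 s: four coils and the one potted unit present lie one to a compartment, and the cover is between the guides and pressed to a hard stop.

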